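Clamp spruce corner blocks in the turnbuckle press

TASK

Ready the gluing press: lift the brass setting gauge out of the channel and stand it in the wooden tray, then stand every spruce block that is on the bench upright on the channel floor between the jaws, side by side. Then turn the turnbuckle sleeve by its spokes, the top going away from the robot, until it comes up against its stop and the jaws hold every block, and only after that turn the knurled thumbscrew clockwise until it seats. Leave the jar and the hammer where they are.

Things in the scene. Friction and masses are not known exactly. Their poses are not given: they have to be found in the camera images.
- press: the gluing press, fixed to the bench: plywood base plate 260 x 225 x 12 mm. Origin on the bench surface; z up, x along the channel (away from the robot at yaw 0), y across it, the way the jaws move. The other offsets of the press are given in this frame. The turnbuckle lies across the far (+x) end, the thumbscrew stands on the -y side
- channel (a point): centre of the channel floor (top of the base plate, 12 mm above the bench), at x -31 mm, y 0 of the press, axes as the press. The jaws run from 89 mm before to 89 mm beyond this point in x and rise 23 mm above the floor, their faces parallel to x. Their gap is centred on y = 0: 58 mm with the sleeve at 0, less 2.8 mm for each rad that the sleeve turns. No partitions
- jaw_left: wooden jaw on the +y side with a steel arm to the turnbuckle (x 58 to 115 mm of the press, 12 mm thick at y 53 mm, top 67 mm above the bench; the right jaw has its mirror image); origin slides along press y from 0 to -11 mm as the sleeve turns
- jaw_right: wooden jaw on the -y side, with a cork-faced pad towards the channel that yields on springs by up to 5 mm (4 N per mm), so the jaws meet 40 mm blocks at a sleeve value of about 6.6 and squeeze them with some 16 N altogether at the stop; origin slides along press y from 0 to +11 mm
- sleeve_mid (a point): middle of the turnbuckle sleeve, on its axis, at x 100, y 0, z 55 mm of the press, axes as the press. A hexagonal steel bar 60 mm long, 22 mm thick, along y, a threaded rod in each end. A 28 mm collar at its middle carries four spokes, 8 mm thick, ends 36 mm from the axis, 90 degrees apart. A spoke leaning far towards a fingertip that pushes it level can jam: rise with its end
- sleeve (a joint): turn of the sleeve, rad, 0 slack to 8.0 at its hard stop; grows as its top moves away from the robot (press +x). At 0 one spoke points straight up; a spoke's angle from upright towards press +x is this value plus multiples of pi/2. Takes 0.05 N m (about 1.5 N at a spoke's end), a little more when the jaws bear on blocks, and stays where it is left. Draws both jaws in 1.4 mm each per rad
- screw_head (a point): centre of the knurled steel thumbscrew head, 32 mm diameter, 20 mm high, axis upright, at x -25, y -110 mm of the press, 68 mm above the bench when slack. Beneath the head is a narrow collar on a bracket 50 x 30 mm whose top is 35 mm above the bench. Nothing else within 45 mm at that height
- screw (a joint): turn of the thumbscrew, rad, 0 slack to 3.6 seated (hard stop); grows clockwise seen from above and sinks 0.8 mm per rad. Takes 0.04 N m, stays where it is left
- gauge: brass setting gauge standing in the channel at the start: foot 44 x 30 x 16 mm, stem 14 mm thick, round knob at the top, 24 mm diameter, from 50 to 66 mm above the origin; 0.22 kg. Origin at the centre of its underside
- tray: open dark wooden tray, fixed, 150 (x) x 110 (y) x 30 mm, wall and floor 6 mm; origin at the centre of its underside
- block0: plain spruce block 40 x 40 x 48 mm standing on the bench, 36 g (all blocks are alike; three or four are there). Origin at the centre of its underside, z up along its length, x and y square to its faces
- block1: plain spruce block 40 x 40 x 48 mm standing on the bench, 36 g (all blocks are alike; three or four are there). Origin at the centre of its underside, z up along its length, x and y square to its faces
- block2: plain spruce block 40 x 40 x 48 mm standing on the bench, 36 g (all blocks are alike; three or four are there). Origin at the centre of its underside, z up along its length, x and y square to its faces
- block3: plain spruce block 40 x 40 x 48 mm standing on the bench, 36 g (all blocks are alike; three or four are there). Origin at the centre of its underside, z up along its length, x and y square to its faces
- jar: amber glass jar, 52 mm diameter, 75 mm high, bystander; origin at its underside
- hammer: lying hammer, 240 mm long, bystander
Things that resemble listed ones, but are neither listed nor needed, are in the scene too. Leave any purple or turquoise look-alike of the block2 alone.

How it is judged:
On the way, in this order (a step that is already met when the one before it is completed fails the run):
1. the gauge stands in the tray (x of gauge in the frame of tray between -0.075 and 0.075 m and y of gauge in the frame of tray between -0.055 and 0.055 m and z of gauge in the frame of tray between -0.005 and 0.014 m and angle between gauge's own z axis and vertical below 0.15 rad), for 0.2 s.
2. every block stands upright on the channel floor between the jaws (x of block0 in the frame of channel between -0.085 and 0.085 m and y of block0 in the frame of channel between -0.014 and 0.014 m and z of block0 in the frame of channel between -0.004 and 0.006 m and angle between each of block0, block1, block2, block3's own z axis and vertical below 0.12 rad and x of block1 in the frame of channel between -0.085 and 0.085 m and y of block1 in the frame of channel between -0.014 and 0.014 m and z of block1 in the frame of channel between -0.004 and 0.006 m and x of block2 in the frame of channel between -0.085 and 0.085 m and y of block2 in the frame of channel between -0.014 and 0.014 m and z of block2 in the frame of channel between -0.004 and 0.006 m and x of block3 in the frame of channel between -0.085 and 0.085 m and y of block3 in the frame of channel between -0.014 and 0.014 m and z of block3 in the frame of channel between -0.004 and 0.006 m), for 0.2 s.
3. the turnbuckle sleeve is turned up to its stop (sleeve above 7.6 rad) with the blocks still in place (all of step 2 and value of joint sleeve above 7.6 rad), for 0.2 s.
4. the thumbscrew is seated (screw above 3.4 rad) (value of joint screw above 3.4 rad and value of joint sleeve above 7.6 rad), for 0.2 s.
At the end, for the whole second after the job is handed in: Gauge upright (0.15 rad) on the tray floor; every block at rest on the channel floor, upright (0.12 rad), within 8 mm of the channel's middle line and pressed by both jaws (above 0.3 N each); sleeve above 7.6 rad, thumbscrew above 3.4 rad (all of step 1 and all of step 4 and x of block0 in the frame of channel between -0.085 and 0.085 m and y of block0 in the frame of channel between -0.008 and 0.008 m and z of block0 in the frame of channel between -0.004 and 0.006 m and angle between each of block0, block1, block2, block3's own z axis and vertical below 0.12 rad and contact force between each of block0, block1, block2, block3 and jaw_left above 0.3 N and contact force between each of block0, block1, block2, block3 and jaw_right above 0.3 N and linear speed of each of block0, block1, block2, block3 below 0.02 m/s and x of block1 in the frame of channel between -0.085 and 0.085 m and y of block1 in the frame of channel between -0.008 and 0.008 m and z of block1 in the frame of channel between -0.004 and 0.006 m and x of block2 in the frame of channel between -0.085 and 0.085 m and y of block2 in the frame of channel between -0.008 and 0.008 m and z of block2 in the frame of channel between -0.004 and 0.006 m and x of block3 in the frame of channel between -0.085 and 0.085 m and y of block3 in the frame of channel between -0.008 and 0.008 m and z of block3 in the frame of channel between -0.004 and 0.006 m); the robot touches nothing.
It fails at once if jar moved more than 30 mm (distance of jar from where it was at the start of the episode above 0.03 m).
It fails at once if hammer moved more than 30 mm (distance of hammer from where it was at the start of the episode above 0.03 m).
Of block0, block1, block2, block3 only 3 to 4 are there at a start; the rules pass over those that are not, and their reading is None.
At some moment in a run one of block0, block1, block2, block3 may be knocked a few centimetres aside while the robot is not near it.
It also fails if it takes over 210 s, if anything falls off the work surface, if the arm or the gripper's body presses on something with over 40 N, if the wrist force passes 120 N, or if a joint passes its speed limit or range.

ROBOT

A 6-joint arm with a two-finger parallel gripper is mounted at the origin on the work surface. World frame = base frame: x ahead of the robot, y to its left, z up, the work surface at z = 0. Lengths are in m, angles in rad, forces in N, time in s.
With the tool pointing down it reaches from about 0.4 to 0.825 m from the base axis. Payload 7 kg.
Tool frame: the origin (TCP) lies midway between the tips of the shut fingers; the grasp point (between the pads) lies hold_point_z behind it (hold_point_z is the distance from the TCP to the grasp point, in m); z points along the fingers, y is the line along which they close (so a half turn about z gives the same grasp; the last joint's range is limited). The gripper opens to 88 mm and grips with 3 to 60 N. Pads are 19 mm wide; open, the fingers measure 130 mm over their backs; the gripper's body (78 mm by 193 mm) begins 47 mm behind the grasp point.
Start: joints at [1.539, 0.359, 0.012, 0, -1.224, -0.288], TCP at [0.212, 0.641, 0.227] pointing down, gripper open.
Joint ranges: [-3.07, 3.07], [-1.43, 2.12], [-1.02, 1.25], [-3.03, 1.67], [-3.05, -0], [-3.03, 3.03]. Speed limits (rad/s): [2.39, 2.39, 3.01, 3.14, 3.14, 3.14].

INTERFACE

Orientations are given as [roll, pitch, yaw] about the fixed x, y, z axes, in that order (R = Rz(yaw) Ry(pitch) Rx(roll)).
In Python, from station import * gives the robot as it stands.
- The arm moves only by the tool apply_moves, never from a script. Its argument "steps" is a list of rows, each an object with "translation": the shift along the world's x, y, z scaled (see below), a list of three; "rotation": the turn, a rotation vector about the world's x, y, z scaled (see below), a list of three. A call has exactly 10 rows; each row is the pose to reach, as a shift and turn from the pose commanded when the call began; what a row does not reach only later rows make up. The controller multiplies each number of a shift by 250 mm and each number of a turn by 30 degrees. A row lasts 1/12 s, in which the tool goes at most 41.7 mm and 7.16 degrees, less where a joint would pass 70% of its speed; a pose out of reach is approached as far as the arm can. A call with a number of a shift or a turn outside -1 to 1 is refused whole. A call with a gripper value outside its range is refused whole. "jaw" is the closure, from -1 (fully open) to 1 (shut), so that 0 is half open, set as the call begins (left out, the last holds). The fingers move at their own pace and stop on an object; "newtons" is the grip in N (left out, the last holds). Time passes only in rows, so rows that repeat a pose let the fingers close, or fill a call up. It gives the time, the measured TCP pose, the force, the opening and the grip force at its end, in the units of the state.
- get_state(): the state, without advancing time (a new reading comes with each control period).
- grab_frame(name): name is "side" or "top" or "wrist"; returns the picture (480x640x3 uint8, blue, green, red); there is no depth.
- camera_model(name): a dict with "fx", "fy", "cx", "cy" (pixels), "xyz" and "rotation" of the camera in the world. Camera axes: x right, y down, z forward; pixel columns grow to the right and rows downward; lengths in m; the calibration is good to about 2 mm. A picture is of the moment at which its call begins: read the wrist's pose just before it. camera_model takes no time and is no camera call; for the wrist camera it gives the pose at the moment of the call.
- job_done(): hands the job in; it is judged then, once.
The state is a dict: "t": time; "q": joint angles; "qd": joint speeds; "joint_efforts": joint torques, N m; "eef_pos": TCP position; "ee_rot": TCP orientation; "force": force on the tool from outside, world axes, zero at the start; "moment": the same for the moment, N m; "width": finger opening in m; "gripper_force": force on a finger pad.
Only numpy, scipy, OpenCV 4.12 (cv2) and the standard library are available. Lean on these libraries where they do the work, as an engineer would, in place of code of your own. Each camera call takes 0.05 s, during which the arm holds its last target. There are 200 camera calls.

## Working session

There is one attempt and no reset: what is moved stays moved. The work goes in short steps, Python scripts to look and compute and a tool call to move; the robot and the scene stay as the last step left them, time stands still between calls to the robot, and variables do not carry over. Pictures are saved under pics/ and viewed, at most 14 in all, crops included, and the job is handed in when it is done.

Besides the shell and the picture viewer there is one more tool, called after "Call:" as name(argument=value, ...) on one line, values as JSON. apply_moves: Moves the arm, as the interface text tells. Shifts and turns lie within -1 to 1; 1 stands for 250 mm of shift or 30 degrees of turn. Its arguments: {"type":"object","properties":{"steps":{"type":"array"},"jaw":{"type":"number"},"newtons":{"type":"number"}},"required":["steps"]}

```bash
mkdir -p pics; ls
python3 - <<'E'
from station import *
import cv2
s=get_state();print(s)
for n in("top","side"):
    cv2.imwrite(f"pics/{n}0.png",grab_frame(n));print(n,camera_model(n))
print(camera_model("wrist"))
try: print(hold_point_z)
except Exception as e: print(e)
E
```

```text
pics
{'t': 0.0, 'q': array([ 1.53908187e+00,  3.59398265e-01,  1.10634495e-02, -3.58461957e-04,
       -1.22410715e+00, -2.88115435e-01]), 'qd': array([-5.70818283e-04,  8.63361356e-04,  3.77600955e-04,  7.59536087e-05,
       -8.63216097e-04, -1.82404061e-04]), 'joint_efforts': array([ 1.67765702e-04, -5.82711446e+01,  2.93071425e+01,  6.99704468e+00,
        7.23727353e-03, -1.47802734e-04]), 'eef_pos': array([0.21208248, 0.64029809, 0.22561583]), 'ee_rot': array([ 3.13991909e+00, -1.44561308e-04, -3.19951845e-01]), 'force': array([-0.12866865, -0.14102954, -0.3793403 ]), 'moment': array([-0.01571123,  0.02963291,  0.02701046]), 'gripper_force': 0.0, 'width': 0.08761087381896907}
top {'fx': 441.96527322593937, 'fy': 441.96527322593937, 'cx': 318.0097777072063, 'cy': 239.53143660623522, 'xyz': array([0.37211231, 0.00811729, 1.03422903]), 'rotation': array([-2.98797468,  0.03225297, -1.55260114])}
side {'fx': 590.3549324875036, 'fy': 590.3549324875036, 'cx': 316.22539977234925, 'cy': 249.51258491789093, 'xyz': array([ 0.36354213, -0.88322206,  0.82536281]), 'rotation': array([-2.24198111,  0.02375435, -0.20781231])}
{'fx': 366.6871060659477, 'fy': 366.6871060659477, 'cx': 320.89828990561585, 'cy': 239.66556167952166, 'xyz': array([0.27861487, 0.61777663, 0.38363521]), 'rotation': array([ 2.87299459e+00, -9.76788335e-04, -1.89066540e+00])}
0.0188
```

View pics/top0.png

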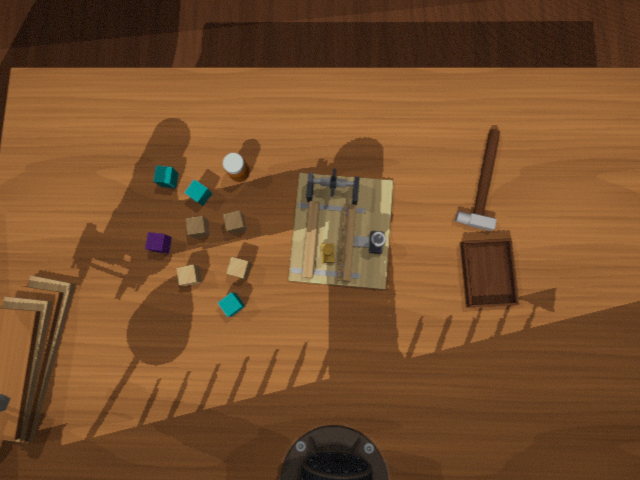

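View pics/side0.png

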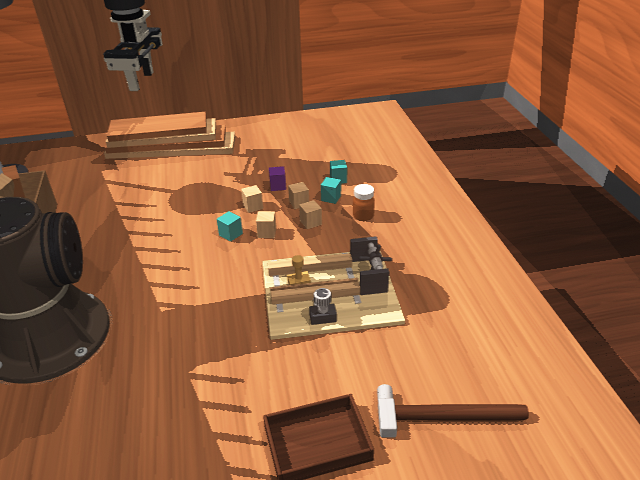

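The top view shows four spruce blocks at about (196,226), (233,221), (187,275) and (237,268). The press is centred near (342,232), the gauge at (328,250) and the tray at (489,272). The jar is at (235,165) and the hammer at (485,180). The side view confirms the gauge is standing in the channel, and the thumbscrew is at (322,300).

```bash
cat > h.py <<'E'
from station import *
import numpy as np, cv2
from scipy.spatial.transform import Rotation as R
def ray(cam,uv,z):
    """pixel(s) -> world points on plane z"""
    uv=np.atleast_2d(uv).astype(float)
    d=np.c_[(uv[:,0]-cam["cx"])/cam["fx"],(uv[:,1]-cam["cy"])/cam["fy"],np.ones(len(uv))]
    r=R.from_euler("xyz",cam["rotation"]).apply(d)
    return cam["xyz"]+r*((z-cam["xyz"][2])/r[:,2])[:,None]
def proj(cam,p):
    q=R.from_euler("xyz",cam["rotation"]).inv().apply(np.atleast_2d(p)-cam["xyz"])
    return np.c_[q[:,0]/q[:,2]*cam["fx"]+cam["cx"],q[:,1]/q[:,2]*cam["fy"]+cam["cy"]]
E
python3 - <<'E'
from h import *
im=cv2.imread("pics/top0.png");c=camera_model("top")
f=lambda u,z:np.round(ray(c,u,z)[:,:2],3).tolist()
print("blocks",f([(196,226),(233,221),(187,275),(237,268)],.048))
print("press corners",f([(299,174),(393,180),(387,290),(290,282)],.012))
print("tray",f([(489,272)],.006),f([(461,241),(511,239),(517,304),(468,307)],.03),"jar",f([(234,162)],.075))
print("gauge knob",f([(327,245)],.06))
print("screw",f([(378,239)],.078))
a=cv2.resize(im[150:310,280:410],None,fx=4,fy=4,interpolation=cv2.INTER_CUBIC)[:600]
b=cv2.resize(im[190:300,170:260],None,fx=3,fy=3,interpolation=cv2.INTER_CUBIC)
o=np.zeros((600,800,3),np.uint8);o[:,:520]=a;o[:330,525:795]=b
cv2.imwrite("pics/crop0.png",o)
for p in [(196,226),(233,221),(187,275),(237,268)]:print(im[p[1]-4:p[1]+4,p[0]-4:p[0]+4].mean((0,1)).round())
E
```

```text
blocks [[0.552, 0.323], [0.565, 0.238], [0.44, 0.337], [0.457, 0.224]]
press corners [[0.688, 0.093], [0.675, -0.132], [0.415, -0.116], [0.43, 0.107]]
tray [[0.46, -0.351]] [[0.528, -0.282], [0.534, -0.395], [0.388, -0.401], [0.38, -0.293]] jar [[0.696, 0.236]]
gauge knob [[0.51, 0.022]]
screw [[0.523, -0.089]]
[ 72. 107. 134.]
[ 74. 109. 136.]
[112. 159. 189.]
[112. 160. 190.]
```

View pics/crop0.png

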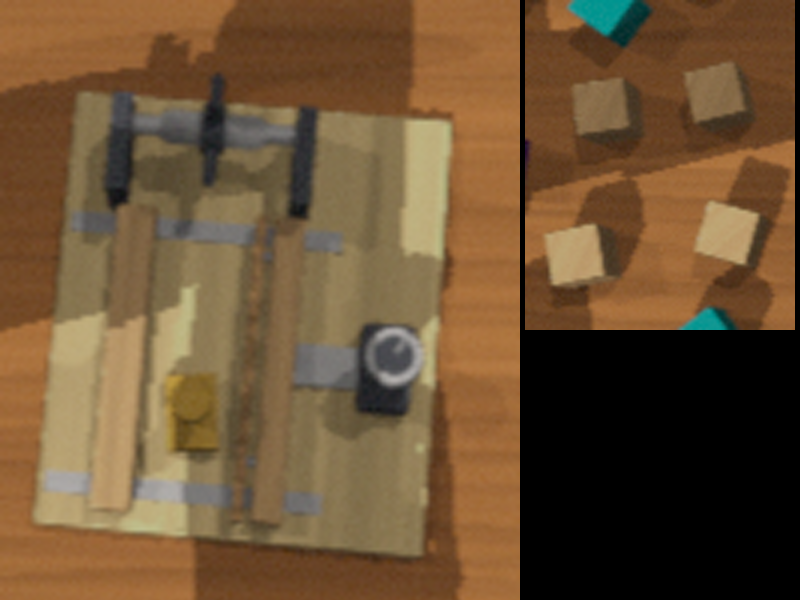

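Call:
apply_moves(steps=[{"translation":[0.04,-0.08,0.01],"rotation":[0,0,0.02]},{"translation":[0.08,-0.17,0.02],"rotation":[0,0,0.04]},{"translation":[0.13,-0.26,0.03],"rotation":[0,0,0.06]},{"translation":[0.17,-0.34,0.04],"rotation":[0,0,0.07]},{"translation":[0.21,-0.43,0.05],"rotation":[0,0,0.09]},{"translation":[0.25,-0.51,0.06],"rotation":[0,0,0.11]},{"translation":[0.3,-0.6,0.06],"rotation":[0,0,0.13]},{"translation":[0.34,-0.68,0.07],"rotation":[0,0,0.15]},{"translation":[0.38,-0.77,0.07],"rotation":[0,0,0.16]},{"translation":[0.42,-0.85,0.07],"rotation":[0,0,0.17]}], jaw=-1)

```text
t: 0.93
eef_pos: [0.3174, 0.4268, 0.2439]
ee_rot: [3.141, 0.0, -0.231]
force: [0.9, -0.1, 0.6]
width: 0.0878
gripper_force: 0.0
```

Call:
apply_moves(steps=[{"translation":[0.04,-0.08,0.01],"rotation":[0,0,0.02]},{"translation":[0.08,-0.17,0.02],"rotation":[0,0,0.04]},{"translation":[0.13,-0.26,0.03],"rotation":[0,0,0.06]},{"translation":[0.17,-0.34,0.04],"rotation":[0,0,0.07]},{"translation":[0.21,-0.43,0.05],"rotation":[0,0,0.09]},{"translation":[0.25,-0.51,0.06],"rotation":[0,0,0.11]},{"translation":[0.3,-0.6,0.06],"rotation":[0,0,0.13]},{"translation":[0.34,-0.68,0.07],"rotation":[0,0,0.15]},{"translation":[0.38,-0.77,0.07],"rotation":[0,0,0.16]},{"translation":[0.42,-0.85,0.07],"rotation":[0,0,0.17]}])

```text
t: 1.77
eef_pos: [0.4223, 0.2144, 0.2615]
ee_rot: [-3.142, 0.0, -0.142]
force: [-0.1, -0.4, 0.5]
width: 0.0877
gripper_force: 0.0
```

Call:
apply_moves(steps=[{"translation":[0.04,-0.08,0.01],"rotation":[0,0,0.02]},{"translation":[0.08,-0.17,0.02],"rotation":[0,0,0.04]},{"translation":[0.13,-0.26,0.03],"rotation":[0,0,0.06]},{"translation":[0.17,-0.34,0.04],"rotation":[0,0,0.07]},{"translation":[0.21,-0.43,0.05],"rotation":[0,0,0.09]},{"translation":[0.25,-0.51,0.06],"rotation":[0,0,0.11]},{"translation":[0.3,-0.6,0.06],"rotation":[0,0,0.13]},{"translation":[0.34,-0.68,0.07],"rotation":[0,0,0.15]},{"translation":[0.42,-0.85,0.07],"rotation":[0,0,0.17]},{"translation":[0.42,-0.85,0.07],"rotation":[0,0,0.17]}])

```text
t: 2.6
eef_pos: [0.5284, -0.0006, 0.2786]
ee_rot: [3.14, 0.001, -0.054]
force: [0.4, 1.1, -0.3]
width: 0.0875
gripper_force: 0.0
```

Run:
```python
from h import *
s=get_state();print(s["t"],s["eef_pos"],s["ee_rot"]);c=camera_model("wrist");print(c)
cv2.imwrite("pics/w1.png",grab_frame("wrist"))
```

```text
2.6 [ 0.52843302 -0.00063285  0.27859212] [ 3.14034043e+00  6.96198041e-04 -5.44769192e-02]
{'fx': 366.6871060659477, 'fy': 366.6871060659477, 'cx': 320.89828990561585, 'cy': 239.66556167952166, 'xyz': array([ 0.59856159, -0.00454845,  0.43645869]), 'rotation': array([ 2.87223347e+00, -1.14304785e-03, -1.62518649e+00])}
```

View pics/w1.png

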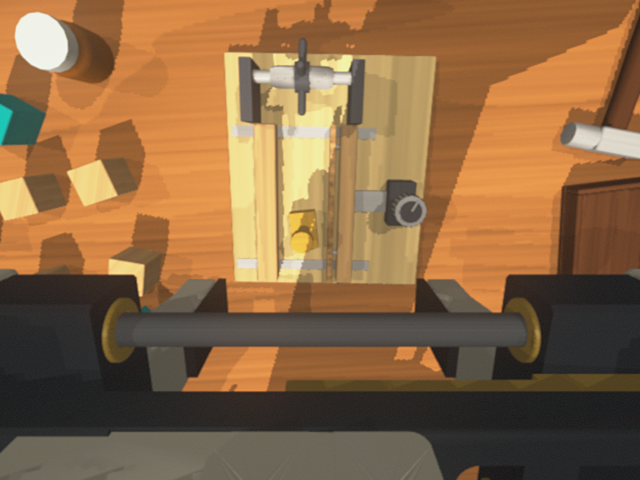

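The wrist view shows the base plate corners at (225,53), (436,57), (416,284) and (236,282). The gauge knob is near (303,238), with its foot above it, and the screw head is at (410,211).

Run:
```python
from h import *
from scipy.optimize import least_squares
im=cv2.imread("pics/w1.png");c=camera_model("wrist")
# plate from corners (wrist) and top
def rig(P):
    M=np.array([[.13,.1125],[.13,-.1125],[-.13,-.1125],[-.13,.1125]])
    g=lambda p:(M@np.array([[np.cos(p[2]),np.sin(p[2])],[-np.sin(p[2]),np.cos(p[2])]])+p[:2]-P).ravel()
    r=least_squares(g,[.55,0,0]);return r.x.round(4),np.abs(r.fun).max().round(4)
gr=cv2.cvtColor(im,cv2.COLOR_BGR2GRAY)
co=np.array([(225,53),(436,57),(416,284),(236,282)],np.float32)
print("wrist",rig(ray(c,co,.012)[:,:2]))
t=camera_model("top")
print("top",rig(ray(t,[(299.2,173.2),(393,180),(385,289),(288.7,280.8)],.012)[:,:2]))
# knob / foot mask
m=cv2.inRange(cv2.cvtColor(im,cv2.COLOR_BGR2HSV),(15,190,100),(32,255,255))[200:262,285:322]
ys,xs=np.nonzero(m);print("brass",xs.min()+285,xs.max()+285,ys.min()+200,ys.max()+200)
cv2.imwrite("pics/g1.png",np.hstack([cv2.resize(im[195:265,270:330],None,fx=8,fy=8),cv2.cvtColor(cv2.resize(cv2.inRange(cv2.cvtColor(im,cv2.COLOR_BGR2HSV),(15,190,100),(32,255,255))[195:265,285:322],None,fx=8,fy=8),8)]))
print("knob",ray(c,[(303,241)],.078),"screw",ray(c,[(411,211)],.078))
```

```text
wrist (array([ 0.5534, -0.0101, -0.071 ]), np.float64(0.0015))
top (array([ 0.5539, -0.0103, -0.0711]), np.float64(0.0017))Traceback (most recent call last):
  File "<stdin>", line 16, in <module>
    return umr_minimum(a, axis, None, out, keepdims, initial, where)
ValueError: zero-size array to reduction operation minimum which has no identity
```

```bash
cat >> h.py <<'E'
PX,PY,PW=.5537,-.0102,-.071
def press(x,y):
    c,s=np.cos(PW),np.sin(PW);return np.array([PX+c*x-s*y,PY+s*x+c*y])
E
python3 - <<'E'
from h import *
im=cv2.imread("pics/w1.png");c=camera_model("wrist")
cv2.imwrite("pics/g1.png",cv2.resize(im[195:265,260:430],None,fx=4.5,fy=4.5,interpolation=cv2.INTER_CUBIC))
print("knob",ray(c,[(303,241)],.078),"screw",ray(c,[(411,211)],.078),press(-25,-110),press(-.025,-.110))
E
```

```text
knob [[0.4988215  0.01957028 0.078     ]] screw [[ 0.52362353 -0.0895449   0.078     ]] [ -32.18675392 -107.95955237] [ 0.52095955 -0.11814935]
```

View pics/g1.png

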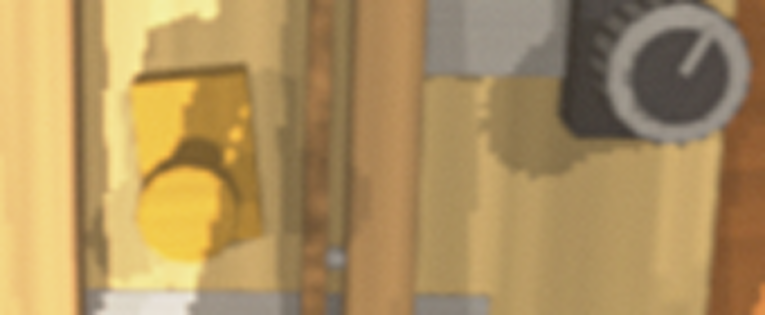

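Run:
```python
from h import *
c=camera_model("wrist")
R2=np.array([[np.cos(PW),np.sin(PW)],[-np.sin(PW),np.cos(PW)]])
def f(n,uv,z):
    print(n,((ray(c,uv,z)[:,:2]-[PX,PY])@R2.T*1000).round(1).tolist())
f("jaw L/R inner top",[(277.3,230),(327.3,230)],.035)
f("screw",[(411,211)],.078); f("spoke tip",[(303,45),(302,110)],.091); f("sleeve",[(302,77)],.066)
f("knob",[(302,242)],.078)
f("arms outer",[(240,60),(364,60)],.067)
gr=cv2.cvtColor(cv2.imread("pics/w1.png"),cv2.COLOR_BGR2GRAY);print(gr[180,265:345].tolist())
```

```text
jaw L/R inner top [[-56.5, 56.7], [-55.7, 0.4]]
screw [[-24.4, -81.3]]
spoke tip [[120.2, 25.5], [67.8, 26.3]]
sleeve [[98.7, 27.6]]
knob [[-57.9, 26.8]]
arms outer [[112.1, 84.5], [113.8, -29.5]]
[200, 205, 209, 211, 210, 208, 207, 209, 206, 189, 150, 110, 101, 129, 146, 148, 147, 159, 198, 218, 218, 218, 219, 220, 222, 222, 224, 228, 230, 230, 230, 230, 231, 231, 231, 230, 229, 229, 228, 228, 228, 229, 228, 212, 179, 163, 165, 168, 172, 173, 175, 174, 175, 171, 169, 165, 160, 148, 135, 129, 130, 132, 131, 121, 123, 132, 134, 134, 130, 119, 119, 125, 123, 109, 110, 127, 135, 140, 139, 144]
```

The press origin sits 28 mm off the plate's centre in y; the jaws, screw and sleeve all agree on this. Next is grasping the gauge knob.

Call:
apply_moves(steps=[{"translation":[-0.02,0.015,-0.1],"rotation":[0,0,-0.01]},{"translation":[-0.04,0.03,-0.2],"rotation":[0,0,-0.02]},{"translation":[-0.06,0.045,-0.32],"rotation":[0,0,-0.03]},{"translation":[-0.08,0.06,-0.44],"rotation":[0,0,-0.03]},{"translation":[-0.1,0.075,-0.56],"rotation":[0,0,-0.03]},{"translation":[-0.12,0.083,-0.68],"rotation":[0,0,-0.03]},{"translation":[-0.12,0.083,-0.78],"rotation":[0,0,-0.03]},{"translation":[-0.12,0.083,-0.86],"rotation":[0,0,-0.03]},{"translation":[-0.12,0.083,-0.905],"rotation":[0,0,-0.03]},{"translation":[-0.12,0.083,-0.905],"rotation":[0,0,-0.03]}], jaw=-1)

```text
t: 3.48
eef_pos: [0.495, 0.0237, 0.0502]
ee_rot: [3.139, 0.005, -0.069]
force: [-0.2, -0.6, -0.1]
width: 0.0872
gripper_force: 0.0
```

Call:
apply_moves(steps=[{"translation":[0,0,0],"rotation":[0,0,0]},{"translation":[0,0,0],"rotation":[0,0,0]},{"translation":[0,0,0],"rotation":[0,0,0]},{"translation":[0,0,0],"rotation":[0,0,0]},{"translation":[0,0,0],"rotation":[0,0,0]},{"translation":[0,0,0],"rotation":[0,0,0]},{"translation":[0,0,0],"rotation":[0,0,0]},{"translation":[0,0,0],"rotation":[0,0,0]},{"translation":[0,0,0],"rotation":[0,0,0]},{"translation":[0,0,0],"rotation":[0,0,0]}], jaw=1, newtons=25)

```text
t: 4.32
eef_pos: [0.4972, 0.0239, 0.0528]
ee_rot: [3.141, 0.0, -0.068]
force: [-0.8, -0.7, 1.4]
width: 0.0268
gripper_force: 0.5
```

Call:
apply_moves(steps=[{"translation":[0,0,0.03],"rotation":[0,0,0]},{"translation":[0,0,0.08],"rotation":[0,0,0]},{"translation":[0,0,0.14],"rotation":[0,0,0]},{"translation":[0,0,0.2],"rotation":[0,0,0]},{"translation":[0,0,0.26],"rotation":[0,0,0]},{"translation":[0,0,0.32],"rotation":[0,0,0]},{"translation":[0,0,0.37],"rotation":[0,0,0]},{"translation":[0,0,0.41],"rotation":[0,0,0]},{"translation":[0,0,0.44],"rotation":[0,0,0]},{"translation":[0,0,0.44],"rotation":[0,0,0]}])

```text
t: 5.15
eef_pos: [0.4979, 0.0242, 0.1643]
ee_rot: [-3.141, -0.002, -0.068]
force: [0.2, -0.0, -2.3]
width: 0.0233
gripper_force: 25.0
```

Call:
apply_moves(steps=[{"translation":[-0.01,-0.04,0],"rotation":[0,0,0]},{"translation":[-0.02,-0.1,0],"rotation":[0,0,0]},{"translation":[-0.02,-0.18,0],"rotation":[0,0,0]},{"translation":[-0.03,-0.27,0],"rotation":[0,0,0]},{"translation":[-0.04,-0.36,0],"rotation":[0,0,0]},{"translation":[-0.05,-0.45,0],"rotation":[0,0,0]},{"translation":[-0.06,-0.54,0],"rotation":[0,0,0]},{"translation":[-0.07,-0.62,0],"rotation":[0,0,0]},{"translation":[-0.08,-0.69,0],"rotation":[0,0,0]},{"translation":[-0.08,-0.74,0],"rotation":[0,0,0]}])

```text
t: 5.98
eef_pos: [0.4755, -0.1627, 0.1616]
ee_rot: [3.142, 0.003, -0.07]
force: [0.2, -0.9, -3.1]
width: 0.0234
gripper_force: 25.0
```

Call:
apply_moves(steps=[{"translation":[-0.01,-0.09,0],"rotation":[0,0,0]},{"translation":[-0.02,-0.18,0],"rotation":[0,0,0]},{"translation":[-0.02,-0.27,0],"rotation":[0,0,0]},{"translation":[-0.03,-0.36,0],"rotation":[0,0,0]},{"translation":[-0.04,-0.45,0],"rotation":[0,0,0]},{"translation":[-0.05,-0.54,0],"rotation":[0,0,0]},{"translation":[-0.06,-0.62,0],"rotation":[0,0,0]},{"translation":[-0.07,-0.68,0],"rotation":[0,0,0]},{"translation":[-0.08,-0.72,0],"rotation":[0,0,0]},{"translation":[-0.08,-0.74,0],"rotation":[0,0,0]}])

```text
t: 6.82
eef_pos: [0.4558, -0.347, 0.1616]
ee_rot: [-3.141, 0.002, -0.07]
force: [-0.6, -1.2, -2.7]
width: 0.0231
gripper_force: 25.0
```

Call:
apply_moves(steps=[{"translation":[0,0,-0.05],"rotation":[0,0,0]},{"translation":[0,0,-0.12],"rotation":[0,0,0]},{"translation":[0,0,-0.19],"rotation":[0,0,0]},{"translation":[0,0,-0.26],"rotation":[0,0,0]},{"translation":[0,0,-0.32],"rotation":[0,0,0]},{"translation":[0,0,-0.37],"rotation":[0,0,0]},{"translation":[0,0,-0.41],"rotation":[0,0,0]},{"translation":[0,0,-0.44],"rotation":[0,0,0]},{"translation":[0,0,-0.46],"rotation":[0,0,0]},{"translation":[0,0,-0.46],"rotation":[0,0,0]}])

```text
t: 7.65
eef_pos: [0.4576, -0.3464, 0.0479]
ee_rot: [3.141, -0.0, -0.068]
force: [-0.0, -0.2, -2.1]
width: 0.0231
gripper_force: 25.0
```

Run:
```python
from h import *
s=get_state();print(s["t"],s["eef_pos"],s["ee_rot"],s["force"])
im=grab_frame("side");cv2.imwrite("pics/s2.png",cv2.resize(im[330:480,200:420],None,fx=3,fy=3))
```

```text
7.65 [ 0.45763181 -0.34640955  0.04791994] [ 3.14073583e+00 -3.36221612e-04 -6.76955837e-02] [-0.0075732  -0.1832242  -2.11490716]
```

View pics/s2.png

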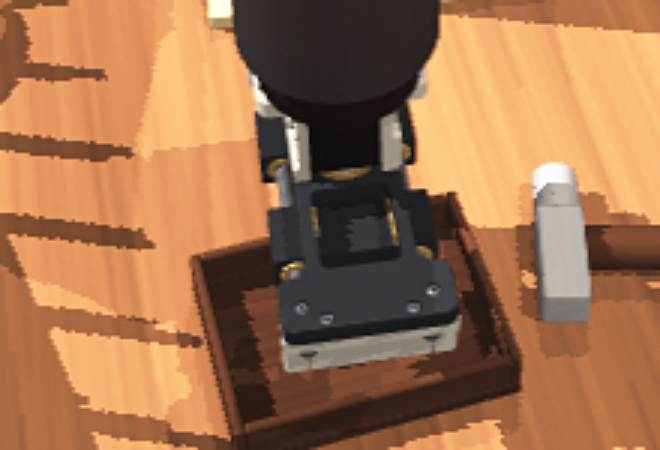

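The gripper is centred over the tray and hides the gauge. I'll lower it the last bit and release.

Call:
apply_moves(steps=[{"translation":[0,0,-0.004],"rotation":[0,0,0]},{"translation":[0,0,-0.008],"rotation":[0,0,0]},{"translation":[0,0,-0.01],"rotation":[0,0,0]},{"translation":[0,0,-0.01],"rotation":[0,0,0]},{"translation":[0,0,-0.01],"rotation":[0,0,0]},{"translation":[0,0,-0.01],"rotation":[0,0,0]},{"translation":[0,0,-0.01],"rotation":[0,0,0]},{"translation":[0,0,-0.01],"rotation":[0,0,0]},{"translation":[0,0,-0.01],"rotation":[0,0,0]},{"translation":[0,0,-0.01],"rotation":[0,0,0]}])

```text
t: 8.53
eef_pos: [0.458, -0.3466, 0.0473]
ee_rot: [3.14, -0.002, -0.068]
force: [-3.3, 1.4, 10.9]
width: 0.0232
gripper_force: 25.0
```

Call:
apply_moves(steps=[{"translation":[0,0,0],"rotation":[0,0,0]},{"translation":[0,0,0],"rotation":[0,0,0]},{"translation":[0,0,0],"rotation":[0,0,0]},{"translation":[0,0,0],"rotation":[0,0,0]},{"translation":[0,0,0],"rotation":[0,0,0]},{"translation":[0,0,0.04],"rotation":[0,0,0]},{"translation":[0,0,0.12],"rotation":[0,0,0]},{"translation":[0,0,0.25],"rotation":[0,0,0]},{"translation":[0,0,0.4],"rotation":[0,0,0]},{"translation":[0,0,0.5],"rotation":[0,0,0]}], jaw=-0.4)

```text
t: 9.37
eef_pos: [0.4579, -0.3466, 0.1743]
ee_rot: [3.14, -0.002, -0.068]
force: [-0.2, -1.4, 0.5]
width: 0.0612
gripper_force: 0.0
```

Call:
apply_moves(steps=[{"translation":[0,0.1,0.1],"rotation":[0,0,0]},{"translation":[0,0.2,0.2],"rotation":[0,0,0]},{"translation":[0,0.3,0.3],"rotation":[0,0,0]},{"translation":[0,0.4,0.4],"rotation":[0,0,0]},{"translation":[0,0.5,0.45],"rotation":[0,0,0]},{"translation":[0,0.6,0.5],"rotation":[0,0,0]},{"translation":[0,0.7,0.5],"rotation":[0,0,0]},{"translation":[0,0.8,0.5],"rotation":[0,0,0]},{"translation":[0,0.9,0.5],"rotation":[0,0,0]},{"translation":[0,1.0,0.5],"rotation":[0,0,0]}], jaw=-1)

```text
t: 10.2
eef_pos: [0.4568, -0.0949, 0.2962]
ee_rot: [-3.141, -0.001, -0.068]
force: [0.1, -0.7, 0.9]
width: 0.0877
gripper_force: 0.0
```

Run:
```python
from h import *
s=get_state();print(s["t"],s["eef_pos"],s["ee_rot"],s["force"])
im=grab_frame("side");b=grab_frame("top");cv2.imwrite("pics/t3.png",b)
o=np.zeros((600,800,3),np.uint8)
o[:450,:400]=cv2.resize(im[330:480,250:383],(400,450));o[:400,400:]=cv2.resize(b[190:310,150:270],(400,400));cv2.imwrite("pics/c3.png",o)
```

```text
10.2 [ 0.4567678  -0.09488543  0.29624703] [-3.14131672e+00 -1.01261756e-03 -6.84872644e-02] [ 0.13796519 -0.69184086  0.93831989]
```

View pics/c3.png

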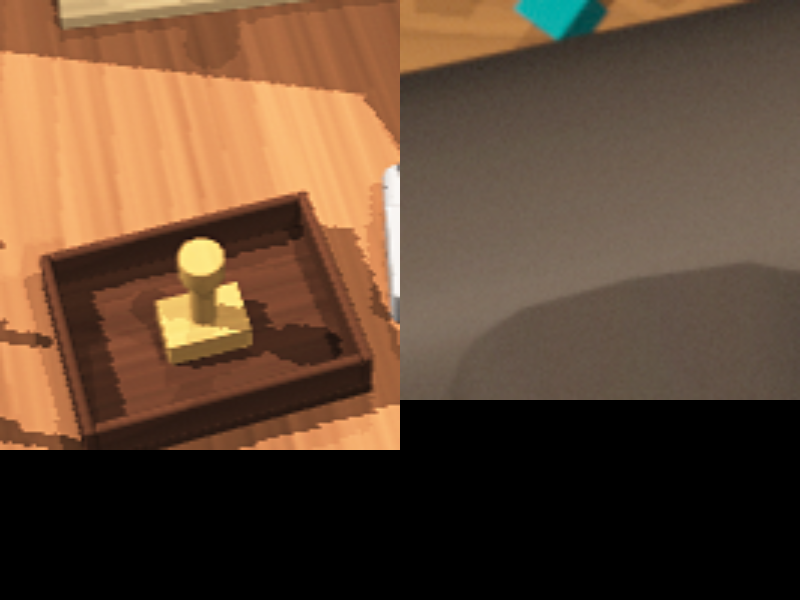

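The gauge stands upright in the tray. Now a look at the blocks.

Call:
apply_moves(steps=[{"translation":[0,0.04,0],"rotation":[0,0,0]},{"translation":[0.01,0.1,0],"rotation":[0,0,0]},{"translation":[0.01,0.18,0],"rotation":[0,0,0]},{"translation":[0.02,0.27,0],"rotation":[0,0,0]},{"translation":[0.03,0.36,0],"rotation":[0,0,0]},{"translation":[0.03,0.44,0],"rotation":[0,0,0]},{"translation":[0.04,0.52,0],"rotation":[0,0,0]},{"translation":[0.04,0.6,0],"rotation":[0,0,0]},{"translation":[0.04,0.68,0],"rotation":[0,0,0]},{"translation":[0.05,0.75,0],"rotation":[0,0,0]}])

```text
t: 11.13
eef_pos: [0.4694, 0.0922, 0.2957]
ee_rot: [-3.141, -0.0, -0.069]
force: [0.0, -0.5, -0.8]
width: 0.0873
gripper_force: 0.0
```

Call:
apply_moves(steps=[{"translation":[0,0.09,0],"rotation":[0,0,0]},{"translation":[0.01,0.18,0],"rotation":[0,0,0]},{"translation":[0.01,0.27,0],"rotation":[0,0,0]},{"translation":[0.02,0.36,0],"rotation":[0,0,0]},{"translation":[0.03,0.45,0],"rotation":[0,0,0]},{"translation":[0.03,0.54,0],"rotation":[0,0,0]},{"translation":[0.04,0.62,0],"rotation":[0,0,0]},{"translation":[0.04,0.7,0],"rotation":[0,0,0]},{"translation":[0.05,0.75,0],"rotation":[0,0,0]},{"translation":[0.05,0.75,0],"rotation":[0,0,0]}])

```text
t: 11.97
eef_pos: [0.4827, 0.2809, 0.2948]
ee_rot: [3.141, 0.0, -0.067]
force: [0.3, -0.0, -0.2]
width: 0.088
gripper_force: 0.0
```

Run:
```python
from h import *
import json
s=get_state();print(s["t"],s["eef_pos"],s["ee_rot"]);c=camera_model("wrist");
json.dump({k:np.array(v).tolist() for k,v in c.items()},open("w4.json","w"))
im=grab_frame("wrist");cv2.imwrite("pics/w4.png",im)
o=cv2.resize(im[20:310,120:520],(800,580),interpolation=cv2.INTER_CUBIC);cv2.imwrite("pics/w4c.png",o)
```

```text
11.9667 [0.48270717 0.28086559 0.29482878] [ 3.14097255e+00  3.49869334e-04 -6.74197453e-02]
```

View pics/w4c.png

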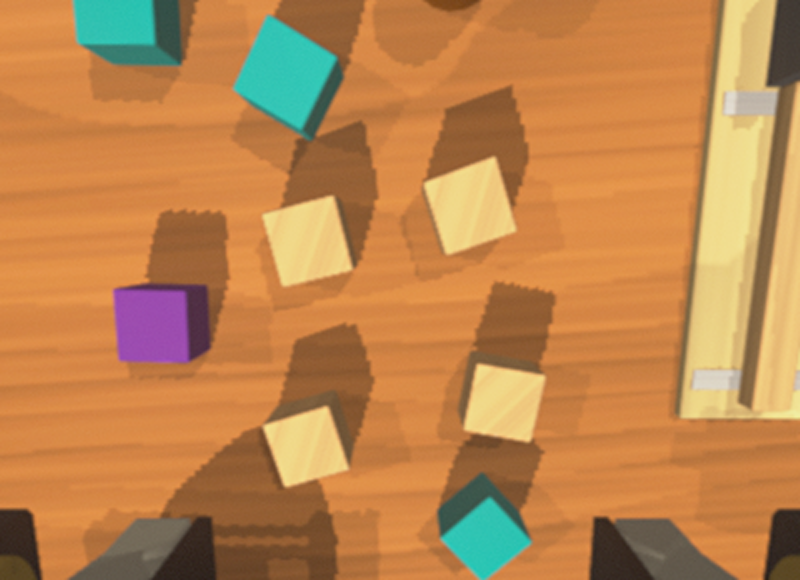

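The wrist crop shows four spruce tops, in crop pixels, at about (308,241), (470,206), (305,446) and (504,402). The turquoise and purple look-alikes are around them.

```bash
sed -i 's/^PX,PY,PW=.*/PX,PY,PW=.5557,.0177,-.071/' h.py
python3 - <<'E'
from h import *
import json
c={k:np.array(v) for k,v in json.load(open("w4.json")).items()}
Q=dict(A=[(263,213),(334,196),(353,269),(283,286)],B=[(423,182),(495,157),(516,230),(445,254)],C=[(262,430),(328,405),(349,466),(285,487)],D=[(475,363),(546,374),(533,441),(463,428)],
 T=[(441,520),(486,497),(530,543),(486,579)])
for k,q in Q.items():
    p=ray(c,np.array(q)/2+[120,20],.048)[:,:2]
    e=[p[1]-p[0],p[2]-p[1],p[2]-p[3],p[3]-p[0]]
    yaw=np.mean([(np.arctan2(v[1],v[0])%(np.pi/2)+np.pi/4*0) for v in e]);ang=[round(float(np.arctan2(v[1],v[0])%(np.pi/2)),3) for v in e]
    print(k,p.mean(0).round(4),ang,[round(float(np.linalg.norm(v)),4) for v in e])
for x in(-66,-22,22,66):print(x,press(-.031+x/1000,0).round(4))
E
```

```text
A [0.5538 0.3256] [0.155, 0.177, 0.164, 0.165] [0.0386, 0.0385, 0.0391, 0.0388]
B [0.5659 0.239 ] [0.251, 0.261, 0.251, 0.252] [0.0391, 0.0384, 0.0395, 0.0384]
C [0.4403 0.3384] [0.299, 0.233, 0.262, 0.26] [0.0407, 0.0378, 0.0397, 0.0363]
D [0.4593 0.224 ] [1.349, 1.365, 1.315, 1.348] [0.0403, 0.0392, 0.041, 0.0378]
T [0.3792 0.2374] [0.436, 0.683, 0.677, 0.561] [0.0298, 0.0397, 0.0347, 0.0472]
-66 [0.4589 0.0246]
-22 [0.5028 0.0215]
22 [0.5467 0.0183]
66 [0.5906 0.0152]
```

Call:
apply_moves(steps=[{"translation":[0.04,-0.02,-0.08],"rotation":[0,0,0.08]},{"translation":[0.08,-0.04,-0.16],"rotation":[0,0,0.16]},{"translation":[0.12,-0.06,-0.25],"rotation":[0,0,0.24]},{"translation":[0.17,-0.08,-0.35],"rotation":[0,0,0.32]},{"translation":[0.21,-0.1,-0.45],"rotation":[0,0,0.4]},{"translation":[0.25,-0.13,-0.55],"rotation":[0,0,0.48]},{"translation":[0.29,-0.15,-0.65],"rotation":[0,0,0.55]},{"translation":[0.333,-0.168,-0.73],"rotation":[0,0,0.613]},{"translation":[0.333,-0.168,-0.78],"rotation":[0,0,0.613]},{"translation":[0.333,-0.168,-0.78],"rotation":[0,0,0.613]}], jaw=-0.4)

```text
t: 12.85
eef_pos: [0.5643, 0.2345, 0.0971]
ee_rot: [3.14, 0.005, 0.25]
force: [0.2, -0.7, -0.1]
width: 0.0614
gripper_force: 0.0
```

Call:
apply_moves(steps=[{"translation":[0,0,0],"rotation":[0,0,0]},{"translation":[0,0,0],"rotation":[0,0,0]},{"translation":[0,0,0],"rotation":[0,0,0]},{"translation":[0,0,0],"rotation":[0,0,0]},{"translation":[0,0,0],"rotation":[0,0,0]},{"translation":[0,0,0],"rotation":[0,0,0]},{"translation":[0,0,0],"rotation":[0,0,0]},{"translation":[0,0,0],"rotation":[0,0,0]},{"translation":[0,0,0],"rotation":[0,0,0]},{"translation":[0,0,0],"rotation":[0,0,0]}])

```text
t: 13.68
eef_pos: [0.5654, 0.237, 0.1003]
ee_rot: [3.142, 0.0, 0.253]
force: [-0.2, -0.2, -0.3]
width: 0.0613
gripper_force: 0.0
```

Call:
apply_moves(steps=[{"translation":[0,0.008,-0.04],"rotation":[0,0,0]},{"translation":[0,0.008,-0.09],"rotation":[0,0,0]},{"translation":[0,0.008,-0.15],"rotation":[0,0,0]},{"translation":[0,0.008,-0.2],"rotation":[0,0,0]},{"translation":[0,0.008,-0.24],"rotation":[0,0,0]},{"translation":[0,0.008,-0.27],"rotation":[0,0,0]},{"translation":[0,0.008,-0.29],"rotation":[0,0,0]},{"translation":[0,0.008,-0.293],"rotation":[0,0,0]},{"translation":[0,0.008,-0.293],"rotation":[0,0,0]},{"translation":[0,0.008,-0.293],"rotation":[0,0,0]}])

```text
t: 14.52
eef_pos: [0.5659, 0.2393, 0.0276]
ee_rot: [-3.141, -0.001, 0.253]
force: [0.4, 0.4, -0.1]
width: 0.0615
gripper_force: 0.0
```

Call:
apply_moves(steps=[{"translation":[0,0,0],"rotation":[0,0,0]},{"translation":[0,0,0],"rotation":[0,0,0]},{"translation":[0,0,0],"rotation":[0,0,0]},{"translation":[0,0,0],"rotation":[0,0,0]},{"translation":[0,0,0],"rotation":[0,0,0]},{"translation":[0,0,0],"rotation":[0,0,0]},{"translation":[0,0,0],"rotation":[0,0,0]},{"translation":[0,0,0],"rotation":[0,0,0]},{"translation":[0,0,0],"rotation":[0,0,0]},{"translation":[0,0,0],"rotation":[0,0,0]}], jaw=1, newtons=15)

```text
t: 15.35
eef_pos: [0.5656, 0.2391, 0.0274]
ee_rot: [-3.142, -0.0, 0.253]
force: [-1.5, -0.5, 5.4]
width: 0.0398
gripper_force: 15.0
```

Call:
apply_moves(steps=[{"translation":[0,0,0.04],"rotation":[0,0,0]},{"translation":[0,0,0.09],"rotation":[0,0,0]},{"translation":[0,0,0.15],"rotation":[0,0,0]},{"translation":[0,0,0.21],"rotation":[0,0,0]},{"translation":[0,0,0.27],"rotation":[0,0,0]},{"translation":[0,0,0.33],"rotation":[0,0,0]},{"translation":[0,0,0.38],"rotation":[0,0,0]},{"translation":[0,0,0.4],"rotation":[0,0,0]},{"translation":[0,0,0.4],"rotation":[0,0,0]},{"translation":[0,0,0.4],"rotation":[0,0,0]}])

```text
t: 16.18
eef_pos: [0.5652, 0.2389, 0.1268]
ee_rot: [-3.141, 0.0, 0.252]
force: [0.2, 0.1, -0.5]
width: 0.0398
gripper_force: 15.0
```

```bash
cat >> h.py <<'E'
def go(x,y,yaw,z=None):
    """shift/turn units from measured pose to target"""
    s=get_state();p=s["eef_pos"];d=np.array([x,y,p[2] if z is None else z])-p
    print("t",round(s["t"],1),p.round(4),s["ee_rot"].round(3),"w",s["width"].round(4),"F",s["force"].round(1),"->",(d/.25).round(3),"rot",np.round((yaw-s["ee_rot"][2])/np.radians(30),3))
E
python3 - <<'E'
from h import *
for x in (67.5,22.5,-22.5,-67.5):print(press(-.031+x/1000,0).round(4))
go(*press(.0365,0),PW)
E
```

```text
[0.5921 0.0151]
[0.5472 0.0183]
[0.5023 0.0215]
[0.4574 0.0247]Traceback (most recent call last):
  File "<stdin>", line 3, in <module>
  File "h.py", line 19, in go
    print("t",round(s["t"],1),p.round(4),s["ee_rot"].round(3),"w",s["width"].round(4),"F",s["force"].round(1),"->",(d/.25).round(3),"rot",np.round((yaw-s["ee_rot"][2])/np.radians(30),3))
                                                                  ^^^^^^^^^^^^^^^^
AttributeError: 'float' object has no attribute 'round'
```

Call:
apply_moves(steps=[{"translation":[0.01,-0.06,0],"rotation":[0,0,-0.04]},{"translation":[0.02,-0.16,0],"rotation":[0,0,-0.1]},{"translation":[0.03,-0.28,0],"rotation":[0,0,-0.18]},{"translation":[0.05,-0.4,0],"rotation":[0,0,-0.27]},{"translation":[0.06,-0.52,0],"rotation":[0,0,-0.36]},{"translation":[0.08,-0.64,0],"rotation":[0,0,-0.45]},{"translation":[0.09,-0.76,0],"rotation":[0,0,-0.54]},{"translation":[0.108,-0.85,0],"rotation":[0,0,-0.6]},{"translation":[0.108,-0.895,0],"rotation":[0,0,-0.617]},{"translation":[0.108,-0.895,0],"rotation":[0,0,-0.617]}])

```text
t: 17.02
eef_pos: [0.5916, 0.0125, 0.1259]
ee_rot: [3.141, 0.002, -0.074]
force: [0.0, 0.1, -0.1]
width: 0.04
gripper_force: 15.0
```

Call:
apply_moves(steps=[{"translation":[0,0,0],"rotation":[0,0,0]},{"translation":[0,0,0],"rotation":[0,0,0]},{"translation":[0,0,-0.03],"rotation":[0,0,0]},{"translation":[0,0,-0.06],"rotation":[0,0,0]},{"translation":[0,0,-0.09],"rotation":[0,0,0]},{"translation":[0,0,-0.11],"rotation":[0,0,0]},{"translation":[0,0,-0.12],"rotation":[0,0,0]},{"translation":[0,0,-0.12],"rotation":[0,0,0]},{"translation":[0,0,-0.12],"rotation":[0,0,0]},{"translation":[0,0,-0.12],"rotation":[0,0,0]}])

```text
t: 17.85
eef_pos: [0.5927, 0.0153, 0.0973]
ee_rot: [-3.142, -0.0, -0.07]
force: [0.2, 0.2, 0.4]
width: 0.04
gripper_force: 15.0
```

```bash
sed -i 's/s\["width"\].round(4)/round(s["width"],4)/' h.py
python3 - <<'E'
from h import *
go(*press(.0365,0),PW,.040)
E
```

```text
t 17.9 [0.5927 0.0153 0.0973] [-3.142 -0.    -0.07 ] w 0.04 F [0.2 0.2 0.4] -> [-0.002 -0.001 -0.229] rot -0.001
```

Call:
apply_moves(steps=[{"translation":[0,0,-0.04],"rotation":[0,0,0]},{"translation":[0,0,-0.08],"rotation":[0,0,0]},{"translation":[0,0,-0.12],"rotation":[0,0,0]},{"translation":[0,0,-0.16],"rotation":[0,0,0]},{"translation":[0,0,-0.19],"rotation":[0,0,0]},{"translation":[0,0,-0.21],"rotation":[0,0,0]},{"translation":[0,0,-0.225],"rotation":[0,0,0]},{"translation":[0,0,-0.23],"rotation":[0,0,0]},{"translation":[0,0,-0.23],"rotation":[0,0,0]},{"translation":[0,0,-0.23],"rotation":[0,0,0]}])

```text
t: 18.68
eef_pos: [0.5927, 0.0153, 0.0397]
ee_rot: [-3.141, -0.0, -0.07]
force: [0.4, 1.6, -0.5]
width: 0.04
gripper_force: 15.0
```

Call:
apply_moves(steps=[{"translation":[0,0,0],"rotation":[0,0,0]},{"translation":[0,0,0],"rotation":[0,0,0]},{"translation":[0,0,0],"rotation":[0,0,0]},{"translation":[0,0,0],"rotation":[0,0,0]},{"translation":[0,0,0.02],"rotation":[0,0,0]},{"translation":[0,0,0.08],"rotation":[0,0,0]},{"translation":[0,0,0.16],"rotation":[0,0,0]},{"translation":[0,0,0.25],"rotation":[0,0,0]},{"translation":[0,0,0.34],"rotation":[0,0,0]},{"translation":[0,0,0.4],"rotation":[0,0,0]}], jaw=-0.4)

```text
t: 19.52
eef_pos: [0.5933, 0.0153, 0.1423]
ee_rot: [-3.141, -0.002, -0.07]
force: [0.7, 0.1, -0.3]
width: 0.0617
gripper_force: 0.0
```

Call:
apply_moves(steps=[{"translation":[-0.01,0.06,0.02],"rotation":[0,0,0.02]},{"translation":[-0.02,0.13,0.04],"rotation":[0,0,0.05]},{"translation":[-0.03,0.2,0.06],"rotation":[0,0,0.07]},{"translation":[-0.03,0.27,0.06],"rotation":[0,0,0.1]},{"translation":[-0.04,0.34,0.06],"rotation":[0,0,0.12]},{"translation":[-0.05,0.41,0.06],"rotation":[0,0,0.15]},{"translation":[-0.06,0.48,0.06],"rotation":[0,0,0.17]},{"translation":[-0.07,0.54,0.06],"rotation":[0,0,0.2]},{"translation":[-0.08,0.59,0.06],"rotation":[0,0,0.225]},{"translation":[-0.08,0.62,0.06],"rotation":[0,0,0.225]}])

```text
t: 20.35
eef_pos: [0.5721, 0.1716, 0.1548]
ee_rot: [-3.141, -0.0, 0.049]
force: [-0.0, 0.1, -0.1]
width: 0.0611
gripper_force: 0.0
```

```bash
cat >> h.py <<'E'
def blocks(n):
    """pale spruce blobs in the wrist view lying on the bench -> centre on z=.048"""
    s=get_state();c=camera_model("wrist");im=grab_frame("wrist");cv2.imwrite(f"pics/{n}.png",im)
    h=cv2.cvtColor(im,cv2.COLOR_BGR2HSV);m=cv2.inRange(h,(14,70,140),(32,180,255))
    m=cv2.morphologyEx(m,cv2.MORPH_OPEN,np.ones((3,3)))
    for k in cv2.findContours(m,cv2.RETR_EXTERNAL,cv2.CHAIN_APPROX_SIMPLE)[0]:
        if 400<cv2.contourArea(k)<5000:
            b=cv2.boxPoints(cv2.minAreaRect(k));p=ray(c,b,.048)[:,:2];e=p[1]-p[0]
            print("blob",p.mean(0).round(4),"yaw",round((np.arctan2(e[1],e[0])+np.pi/4)%(np.pi/2)-np.pi/4,3),"size",np.linalg.norm(p[1]-p[0]).round(3),np.linalg.norm(p[2]-p[1]).round(3))
E
python3 - <<'E'
from h import *
blocks("w5")
go(.5538,.3256,.165)
im=cv2.imread("pics/w4.png");h=cv2.cvtColor(im,cv2.COLOR_BGR2HSV)
for p in[(273,140),(355,123),(272,243),(372,221),(300,100),(300,190)]:print(h[p[1],p[0]])
E
```

```text
blob [0.4643 0.1357] yaw 0.106 size 0.078 0.032
blob [0.4614 0.2134] yaw 0.049 size 0.061 0.032
blob [ 0.5796 -0.0398] yaw 0.109 size 0.061 0.058
blob [0.6301 0.0164] yaw 0.038 size 0.031 0.052
blob [ 0.6722 -0.0195] yaw 0.116 size 0.012 0.044
blob [0.7149 0.1199] yaw 0.049 size 0.05 0.022
t 20.4 [0.5725 0.1722 0.1547] [-3.141 -0.     0.049] w 0.061 F [-0.1  1.  -0.1] -> [-0.075  0.614  0.   ] rot 0.222
[ 21 116 241]
[ 21 116 241]
[ 21 116 240]
[ 21 119 241]
[ 13 161 147]
[ 14 172 166]
```

Call:
apply_moves(steps=[{"translation":[-0.01,0.06,0],"rotation":[0,0,0.02]},{"translation":[-0.02,0.13,0],"rotation":[0,0,0.05]},{"translation":[-0.03,0.2,0],"rotation":[0,0,0.07]},{"translation":[-0.03,0.28,0],"rotation":[0,0,0.1]},{"translation":[-0.04,0.36,0],"rotation":[0,0,0.12]},{"translation":[-0.05,0.43,0],"rotation":[0,0,0.15]},{"translation":[-0.06,0.5,0],"rotation":[0,0,0.17]},{"translation":[-0.07,0.56,0],"rotation":[0,0,0.2]},{"translation":[-0.075,0.614,0],"rotation":[0,0,0.222]},{"translation":[-0.075,0.614,0],"rotation":[0,0,0.222]}])

```text
t: 21.23
eef_pos: [0.5536, 0.3263, 0.1544]
ee_rot: [-3.141, -0.0, 0.166]
force: [1.3, 0.3, -0.3]
width: 0.0612
gripper_force: 0.0
```

Call:
apply_moves(steps=[{"translation":[0,0,0],"rotation":[0,0,0]},{"translation":[0,0,0],"rotation":[0,0,0]},{"translation":[0,0,-0.03],"rotation":[0,0,0]},{"translation":[0,0,-0.07],"rotation":[0,0,0]},{"translation":[0,0,-0.12],"rotation":[0,0,0]},{"translation":[0,0,-0.16],"rotation":[0,0,0]},{"translation":[0,0,-0.19],"rotation":[0,0,0]},{"translation":[0,0,-0.2],"rotation":[0,0,0]},{"translation":[0,0,-0.2],"rotation":[0,0,0]},{"translation":[0,0,-0.2],"rotation":[0,0,0]}])

```text
t: 22.07
eef_pos: [0.5539, 0.3238, 0.1046]
ee_rot: [3.141, -0.0, 0.163]
force: [-0.5, -0.6, 0.6]
width: 0.0613
gripper_force: 0.0
```

```bash
sed -i 's/(14,70,140),(32,180,255)/(17,90,150),(25,140,255)/' h.py
python3 - <<'E'
from h import *
go(.5538,.3256,.165,.0275)
blocks("w6")
E
```

```text
t 22.1 [0.5539 0.3238 0.1046] [ 3.141 -0.     0.163] w 0.0613 F [-0.5 -0.6  0.6] -> [-0.     0.007 -0.309] rot 0.003
blob [0.5615 0.3412] yaw -0.473 size 0.027 0.008
blob [0.5543 0.3265] yaw 0.163 size 0.038 0.039
```

A is confirmed at (0.554, 0.3265). Next: grasp, lift, carry.

Call:
apply_moves(steps=[{"translation":[0,0.01,-0.04],"rotation":[0,0,0]},{"translation":[0,0.01,-0.09],"rotation":[0,0,0]},{"translation":[0,0.01,-0.15],"rotation":[0,0,0]},{"translation":[0,0.01,-0.2],"rotation":[0,0,0]},{"translation":[0,0.01,-0.25],"rotation":[0,0,0]},{"translation":[0,0.01,-0.28],"rotation":[0,0,0]},{"translation":[0,0.01,-0.3],"rotation":[0,0,0]},{"translation":[0,0.01,-0.309],"rotation":[0,0,0]},{"translation":[0,0.01,-0.309],"rotation":[0,0,0]},{"translation":[0,0.01,-0.309],"rotation":[0,0,0]}])

```text
t: 22.95
eef_pos: [0.554, 0.3265, 0.0278]
ee_rot: [-3.141, -0.001, 0.164]
force: [0.1, -0.3, -0.0]
width: 0.0615
gripper_force: 0.0
```

Call:
apply_moves(steps=[{"translation":[0,0,0],"rotation":[0,0,0]},{"translation":[0,0,0],"rotation":[0,0,0]},{"translation":[0,0,0],"rotation":[0,0,0]},{"translation":[0,0,0],"rotation":[0,0,0]},{"translation":[0,0,0],"rotation":[0,0,0]},{"translation":[0,0,0],"rotation":[0,0,0]},{"translation":[0,0,0],"rotation":[0,0,0]},{"translation":[0,0,0],"rotation":[0,0,0]},{"translation":[0,0,0],"rotation":[0,0,0]},{"translation":[0,0,0],"rotation":[0,0,0]}], jaw=1, newtons=15)

```text
t: 23.78
eef_pos: [0.5539, 0.3264, 0.0277]
ee_rot: [-3.141, -0.0, 0.164]
force: [-1.4, -0.4, 5.4]
width: 0.0401
gripper_force: 15.0
```

Call:
apply_moves(steps=[{"translation":[0,0,0.04],"rotation":[0,0,0]},{"translation":[0,0,0.09],"rotation":[0,0,0]},{"translation":[0,0,0.15],"rotation":[0,0,0]},{"translation":[0,0,0.21],"rotation":[0,0,0]},{"translation":[0,0,0.27],"rotation":[0,0,0]},{"translation":[0,0,0.33],"rotation":[0,0,0]},{"translation":[0,0,0.38],"rotation":[0,0,0]},{"translation":[0,0,0.4],"rotation":[0,0,0]},{"translation":[0,0,0.4],"rotation":[0,0,0]},{"translation":[0,0,0.4],"rotation":[0,0,0]}])

```text
t: 24.62
eef_pos: [0.5536, 0.3262, 0.1275]
ee_rot: [-3.141, -0.0, 0.163]
force: [0.2, 0.6, -0.9]
width: 0.04
gripper_force: 15.0
```

Run:
```python
from h import *
go(*press(-.0085,0),PW)
```

```text
t 24.6 [0.5536 0.3262 0.1275] [-3.141 -0.     0.163] w 0.04 F [ 0.2  0.6 -0.9] -> [-0.025 -1.232  0.   ] rot -0.447
```

Call:
apply_moves(steps=[{"translation":[0,-0.05,0],"rotation":[0,0,-0.02]},{"translation":[0,-0.11,0],"rotation":[0,0,-0.04]},{"translation":[0,-0.18,0],"rotation":[0,0,-0.07]},{"translation":[-0.01,-0.25,0],"rotation":[0,0,-0.1]},{"translation":[-0.01,-0.32,0],"rotation":[0,0,-0.13]},{"translation":[-0.01,-0.38,0],"rotation":[0,0,-0.15]},{"translation":[-0.01,-0.44,0],"rotation":[0,0,-0.17]},{"translation":[-0.012,-0.5,0],"rotation":[0,0,-0.19]},{"translation":[-0.012,-0.56,0],"rotation":[0,0,-0.21]},{"translation":[-0.012,-0.616,0],"rotation":[0,0,-0.224]}])

```text
t: 25.45
eef_pos: [0.5507, 0.1706, 0.1274]
ee_rot: [-3.142, -0.0, 0.045]
force: [0.4, -0.2, 0.0]
width: 0.0399
gripper_force: 15.0
```

Call:
apply_moves(steps=[{"translation":[0,-0.06,0],"rotation":[0,0,-0.02]},{"translation":[0,-0.13,0],"rotation":[0,0,-0.05]},{"translation":[0,-0.2,0],"rotation":[0,0,-0.08]},{"translation":[-0.01,-0.28,0],"rotation":[0,0,-0.11]},{"translation":[-0.01,-0.36,0],"rotation":[0,0,-0.14]},{"translation":[-0.01,-0.44,0],"rotation":[0,0,-0.16]},{"translation":[-0.01,-0.51,0],"rotation":[0,0,-0.19]},{"translation":[-0.012,-0.57,0],"rotation":[0,0,-0.21]},{"translation":[-0.012,-0.616,0],"rotation":[0,0,-0.224]},{"translation":[-0.012,-0.616,0],"rotation":[0,0,-0.224]}])

```text
t: 26.28
eef_pos: [0.5474, 0.0161, 0.1273]
ee_rot: [3.141, 0.0, -0.073]
force: [0.2, 0.5, -0.5]
width: 0.04
gripper_force: 15.0
```

Call:
apply_moves(steps=[{"translation":[0,0,0],"rotation":[0,0,0]},{"translation":[0,0,0],"rotation":[0,0,0]},{"translation":[0,0,-0.03],"rotation":[0,0,0]},{"translation":[0,0,-0.06],"rotation":[0,0,0]},{"translation":[0,0,-0.09],"rotation":[0,0,0]},{"translation":[0,0,-0.11],"rotation":[0,0,0]},{"translation":[0,0,-0.12],"rotation":[0,0,0]},{"translation":[0,0,-0.12],"rotation":[0,0,0]},{"translation":[0,0,-0.12],"rotation":[0,0,0]},{"translation":[0,0,-0.12],"rotation":[0,0,0]}])

```text
t: 27.12
eef_pos: [0.5479, 0.0183, 0.0975]
ee_rot: [-3.142, -0.0, -0.071]
force: [0.5, 0.2, 0.6]
width: 0.0396
gripper_force: 15.0
```

Run:
```python
from h import *
go(*press(-.0085,0),PW,.0403)
blocks("w7")
cv2.imwrite("pics/w7.png",cv2.imread("pics/w7.png"))
```

```text
t 27.1 [0.5479 0.0183 0.0975] [-3.142 -0.    -0.071] w 0.0396 F [0.5 0.2 0.6] -> [-0.003 -0.    -0.229] rot -0.0
blob [0.5793 0.0163] yaw -0.071 size 0.049 0.047
blob [0.5921 0.0157] yaw -0.071 size 0.039 0.04
blob [0.5724 0.0564] yaw -0.165 size 0.089 0.023
blob [ 0.6678 -0.0178] yaw -0.071 size 0.046 0.011
blob [0.6716 0.0354] yaw -0.071 size 0.043 0.011
```

View pics/w7.png

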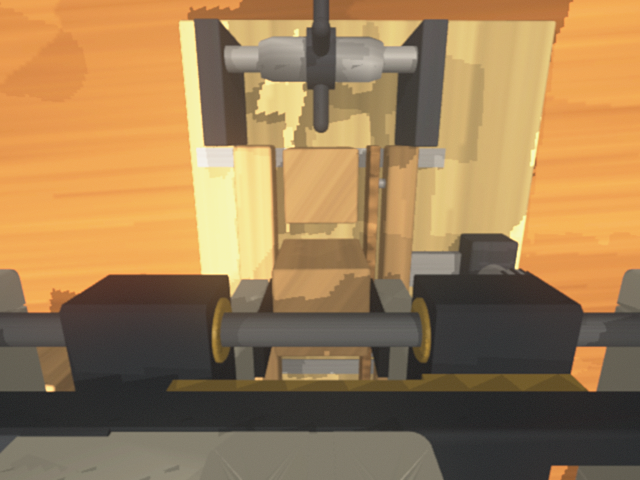

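The first block stands square in the far slot, with its top at about (320,185). The second is held just over its own slot. I'll lower and release it, then go to D.

Call:
apply_moves(steps=[{"translation":[0,0,-0.04],"rotation":[0,0,0]},{"translation":[0,0,-0.08],"rotation":[0,0,0]},{"translation":[0,0,-0.12],"rotation":[0,0,0]},{"translation":[0,0,-0.16],"rotation":[0,0,0]},{"translation":[0,0,-0.19],"rotation":[0,0,0]},{"translation":[0,0,-0.21],"rotation":[0,0,0]},{"translation":[0,0,-0.225],"rotation":[0,0,0]},{"translation":[0,0,-0.23],"rotation":[0,0,0]},{"translation":[0,0,-0.23],"rotation":[0,0,0]},{"translation":[0,0,-0.23],"rotation":[0,0,0]}])

```text
t: 28.0
eef_pos: [0.5479, 0.0183, 0.0399]
ee_rot: [-3.141, -0.0, -0.071]
force: [0.2, -0.0, -0.5]
width: 0.04
gripper_force: 15.0
```

Call:
apply_moves(steps=[{"translation":[0,0,0],"rotation":[0,0,0]},{"translation":[0,0,0],"rotation":[0,0,0]},{"translation":[0,0,0],"rotation":[0,0,0]},{"translation":[0,0,0],"rotation":[0,0,0]},{"translation":[0,0,0.02],"rotation":[0,0,0]},{"translation":[0,0,0.08],"rotation":[0,0,0]},{"translation":[0,0,0.16],"rotation":[0,0,0]},{"translation":[0,0,0.25],"rotation":[0,0,0]},{"translation":[0,0,0.34],"rotation":[0,0,0]},{"translation":[0,0,0.4],"rotation":[0,0,0]}], jaw=-0.4)

```text
t: 28.83
eef_pos: [0.5485, 0.0184, 0.1425]
ee_rot: [-3.141, -0.002, -0.071]
force: [0.5, 0.7, -0.1]
width: 0.0615
gripper_force: 0.0
```

Call:
apply_moves(steps=[{"translation":[-0.03,0.07,0.02],"rotation":[0,0,-0.02]},{"translation":[-0.07,0.16,0.02],"rotation":[0,0,-0.05]},{"translation":[-0.11,0.26,0.02],"rotation":[0,0,-0.09]},{"translation":[-0.16,0.37,0.02],"rotation":[0,0,-0.13]},{"translation":[-0.21,0.48,0.02],"rotation":[0,0,-0.17]},{"translation":[-0.26,0.59,0.02],"rotation":[0,0,-0.21]},{"translation":[-0.3,0.7,0.02],"rotation":[0,0,-0.25]},{"translation":[-0.34,0.78,0.02],"rotation":[0,0,-0.28]},{"translation":[-0.357,0.823,0.02],"rotation":[0,0,-0.294]},{"translation":[-0.357,0.823,0.02],"rotation":[0,0,-0.294]}])

```text
t: 29.67
eef_pos: [0.4579, 0.2261, 0.1454]
ee_rot: [-3.141, -0.001, -0.223]
force: [-0.8, 0.5, -0.4]
width: 0.0613
gripper_force: 0.0
```

Call:
apply_moves(steps=[{"translation":[0,0,0],"rotation":[0,0,0]},{"translation":[0,0,0],"rotation":[0,0,0]},{"translation":[0,0,-0.03],"rotation":[0,0,0]},{"translation":[0,0,-0.07],"rotation":[0,0,0]},{"translation":[0,0,-0.12],"rotation":[0,0,0]},{"translation":[0,0,-0.15],"rotation":[0,0,0]},{"translation":[0,0,-0.16],"rotation":[0,0,0]},{"translation":[0,0,-0.16],"rotation":[0,0,0]},{"translation":[0,0,-0.16],"rotation":[0,0,0]},{"translation":[0,0,-0.16],"rotation":[0,0,0]}])

```text
t: 30.5
eef_pos: [0.4588, 0.2242, 0.1052]
ee_rot: [-3.141, -0.0, -0.225]
force: [0.2, -0.0, 1.0]
width: 0.0615
gripper_force: 0.0
```

Run:
```python
from h import *
go(.4593,.224,-.225,.0275)
blocks("w8")
```

```text
t 30.5 [0.4588 0.2242 0.1052] [-3.141 -0.    -0.225] w 0.0615 F [ 0.2 -0.   1. ] -> [ 0.002 -0.001 -0.311] rot 0.0
blob [0.459  0.2245] yaw -0.225 size 0.038 0.039
blob [0.4493 0.0473] yaw -0.062 size 0.03 0.015
```

Call:
apply_moves(steps=[{"translation":[0,0,-0.04],"rotation":[0,0,0]},{"translation":[0,0,-0.09],"rotation":[0,0,0]},{"translation":[0,0,-0.15],"rotation":[0,0,0]},{"translation":[0,0,-0.2],"rotation":[0,0,0]},{"translation":[0,0,-0.25],"rotation":[0,0,0]},{"translation":[0,0,-0.28],"rotation":[0,0,0]},{"translation":[0,0,-0.3],"rotation":[0,0,0]},{"translation":[0,0,-0.31],"rotation":[0,0,0]},{"translation":[0,0,-0.31],"rotation":[0,0,0]},{"translation":[0,0,-0.31],"rotation":[0,0,0]}])

```text
t: 31.38
eef_pos: [0.4587, 0.2242, 0.0276]
ee_rot: [-3.141, -0.0, -0.225]
force: [-0.3, 0.7, 0.3]
width: 0.0611
gripper_force: 0.0
```

Call:
apply_moves(steps=[{"translation":[0,0,0],"rotation":[0,0,0]},{"translation":[0,0,0],"rotation":[0,0,0]},{"translation":[0,0,0],"rotation":[0,0,0]},{"translation":[0,0,0],"rotation":[0,0,0]},{"translation":[0,0,0],"rotation":[0,0,0]},{"translation":[0,0,0],"rotation":[0,0,0]},{"translation":[0,0,0],"rotation":[0,0,0]},{"translation":[0,0,0],"rotation":[0,0,0]},{"translation":[0,0,0],"rotation":[0,0,0]},{"translation":[0,0,0],"rotation":[0,0,0]}], jaw=1, newtons=15)

```text
t: 32.22
eef_pos: [0.4586, 0.2242, 0.0276]
ee_rot: [-3.141, -0.0, -0.225]
force: [-2.1, 0.6, 6.3]
width: 0.04
gripper_force: 15.0
```

Call:
apply_moves(steps=[{"translation":[0,0,0.04],"rotation":[0,0,0]},{"translation":[0,0,0.09],"rotation":[0,0,0]},{"translation":[0,0,0.15],"rotation":[0,0,0]},{"translation":[0,0,0.21],"rotation":[0,0,0]},{"translation":[0,0,0.27],"rotation":[0,0,0]},{"translation":[0,0,0.33],"rotation":[0,0,0]},{"translation":[0,0,0.38],"rotation":[0,0,0]},{"translation":[0,0,0.4],"rotation":[0,0,0]},{"translation":[0,0,0.4],"rotation":[0,0,0]},{"translation":[0,0,0.4],"rotation":[0,0,0]}])

```text
t: 33.05
eef_pos: [0.4582, 0.2238, 0.1272]
ee_rot: [-3.141, 0.0, -0.225]
force: [-0.1, 1.2, -0.1]
width: 0.0397
gripper_force: 15.0
```

Call:
apply_moves(steps=[{"translation":[0.01,-0.06,0],"rotation":[0,0,0.02]},{"translation":[0.03,-0.15,0],"rotation":[0,0,0.05]},{"translation":[0.05,-0.25,0],"rotation":[0,0,0.09]},{"translation":[0.07,-0.36,0],"rotation":[0,0,0.13]},{"translation":[0.1,-0.47,0],"rotation":[0,0,0.17]},{"translation":[0.12,-0.58,0],"rotation":[0,0,0.21]},{"translation":[0.14,-0.68,0],"rotation":[0,0,0.25]},{"translation":[0.16,-0.77,0],"rotation":[0,0,0.28]},{"translation":[0.173,-0.811,0],"rotation":[0,0,0.294]},{"translation":[0.173,-0.811,0],"rotation":[0,0,0.294]}])

```text
t: 33.88
eef_pos: [0.5012, 0.0192, 0.1261]
ee_rot: [3.141, 0.002, -0.073]
force: [0.8, -0.2, -0.9]
width: 0.0395
gripper_force: 15.0
```

Call:
apply_moves(steps=[{"translation":[0,0,0],"rotation":[0,0,0]},{"translation":[0,0,0],"rotation":[0,0,0]},{"translation":[0,0,-0.03],"rotation":[0,0,0]},{"translation":[0,0,-0.06],"rotation":[0,0,0]},{"translation":[0,0,-0.09],"rotation":[0,0,0]},{"translation":[0,0,-0.11],"rotation":[0,0,0]},{"translation":[0,0,-0.12],"rotation":[0,0,0]},{"translation":[0,0,-0.12],"rotation":[0,0,0]},{"translation":[0,0,-0.12],"rotation":[0,0,0]},{"translation":[0,0,-0.12],"rotation":[0,0,0]}])

```text
t: 34.72
eef_pos: [0.5019, 0.0214, 0.0975]
ee_rot: [-3.141, -0.0, -0.071]
force: [0.2, 0.3, 0.3]
width: 0.0398
gripper_force: 15.0
```

Run:
```python
from h import *
go(*press(-.0535,0),PW,.0403)
blocks("w9")
```

```text
t 34.7 [0.5019 0.0214 0.0975] [-3.141 -0.    -0.071] w 0.0398 F [0.2 0.3 0.3] -> [ 0.002  0.001 -0.229] rot -0.0
blob [ 0.4974 -0.0637] yaw -0.071 size 0.064 0.045
blob [0.5521 0.0166] yaw -0.702 size 0.043 0.011
blob [0.5457 0.0195] yaw -0.04 size 0.046 0.071
blob [0.618  0.0377] yaw 0.063 size 0.031 0.02
blob [0.6112 0.0054] yaw 0.436 size 0.08 0.034
```

Call:
apply_moves(steps=[{"translation":[0,0,-0.04],"rotation":[0,0,0]},{"translation":[0,0,-0.08],"rotation":[0,0,0]},{"translation":[0,0,-0.12],"rotation":[0,0,0]},{"translation":[0,0,-0.16],"rotation":[0,0,0]},{"translation":[0,0,-0.19],"rotation":[0,0,0]},{"translation":[0,0,-0.21],"rotation":[0,0,0]},{"translation":[0,0,-0.225],"rotation":[0,0,0]},{"translation":[0,0,-0.23],"rotation":[0,0,0]},{"translation":[0,0,-0.23],"rotation":[0,0,0]},{"translation":[0,0,-0.23],"rotation":[0,0,0]}])

```text
t: 35.6
eef_pos: [0.502, 0.0213, 0.0399]
ee_rot: [-3.141, -0.0, -0.071]
force: [-0.2, -0.0, -0.0]
width: 0.0398
gripper_force: 15.0
```

Call:
apply_moves(steps=[{"translation":[0,0,0],"rotation":[0,0,0]},{"translation":[0,0,0],"rotation":[0,0,0]},{"translation":[0,0,0],"rotation":[0,0,0]},{"translation":[0,0,0],"rotation":[0,0,0]},{"translation":[0,0,0.02],"rotation":[0,0,0]},{"translation":[0,0,0.08],"rotation":[0,0,0]},{"translation":[0,0,0.16],"rotation":[0,0,0]},{"translation":[0,0,0.25],"rotation":[0,0,0]},{"translation":[0,0,0.34],"rotation":[0,0,0]},{"translation":[0,0,0.4],"rotation":[0,0,0]}], jaw=-0.4)

```text
t: 36.43
eef_pos: [0.5024, 0.0214, 0.1424]
ee_rot: [-3.141, -0.002, -0.071]
force: [1.2, 0.5, -0.1]
width: 0.0613
gripper_force: 0.0
```

Call:
apply_moves(steps=[{"translation":[-0.01,0.06,0.02],"rotation":[0,0,0.03]},{"translation":[-0.02,0.13,0.02],"rotation":[0,0,0.06]},{"translation":[-0.04,0.2,0.02],"rotation":[0,0,0.1]},{"translation":[-0.05,0.27,0.02],"rotation":[0,0,0.13]},{"translation":[-0.06,0.34,0.02],"rotation":[0,0,0.17]},{"translation":[-0.08,0.41,0.02],"rotation":[0,0,0.2]},{"translation":[-0.09,0.48,0.02],"rotation":[0,0,0.24]},{"translation":[-0.1,0.54,0.02],"rotation":[0,0,0.27]},{"translation":[-0.11,0.59,0.02],"rotation":[0,0,0.3]},{"translation":[-0.123,0.634,0.02],"rotation":[0,0,0.319]}])

```text
t: 37.27
eef_pos: [0.4709, 0.1807, 0.1451]
ee_rot: [-3.141, -0.0, 0.097]
force: [0.2, -0.8, -0.1]
width: 0.0608
gripper_force: 0.0
```

Call:
apply_moves(steps=[{"translation":[-0.01,0.06,0],"rotation":[0,0,0.03]},{"translation":[-0.02,0.13,0],"rotation":[0,0,0.06]},{"translation":[-0.04,0.2,0],"rotation":[0,0,0.1]},{"translation":[-0.05,0.28,0],"rotation":[0,0,0.14]},{"translation":[-0.07,0.36,0],"rotation":[0,0,0.18]},{"translation":[-0.08,0.43,0],"rotation":[0,0,0.22]},{"translation":[-0.1,0.5,0],"rotation":[0,0,0.26]},{"translation":[-0.11,0.57,0],"rotation":[0,0,0.29]},{"translation":[-0.123,0.634,0],"rotation":[0,0,0.319]},{"translation":[-0.123,0.634,0],"rotation":[0,0,0.319]}])

```text
t: 38.1
eef_pos: [0.4401, 0.3411, 0.1448]
ee_rot: [-3.141, -0.001, 0.266]
force: [0.7, 0.1, -0.2]
width: 0.0613
gripper_force: 0.0
```

Call:
apply_moves(steps=[{"translation":[0,0,0],"rotation":[0,0,0]},{"translation":[0,0,0],"rotation":[0,0,0]},{"translation":[0,0,-0.03],"rotation":[0,0,0]},{"translation":[0,0,-0.07],"rotation":[0,0,0]},{"translation":[0,0,-0.12],"rotation":[0,0,0]},{"translation":[0,0,-0.15],"rotation":[0,0,0]},{"translation":[0,0,-0.16],"rotation":[0,0,0]},{"translation":[0,0,-0.16],"rotation":[0,0,0]},{"translation":[0,0,-0.16],"rotation":[0,0,0]},{"translation":[0,0,-0.16],"rotation":[0,0,0]}])

```text
t: 38.93
eef_pos: [0.4405, 0.3385, 0.1053]
ee_rot: [-3.141, -0.001, 0.263]
force: [0.4, 0.4, -0.5]
width: 0.0614
gripper_force: 0.0
```

Run:
```python
from h import *
go(.4403,.3384,.263,.0275)
blocks("w10")
```

```text
t 38.9 [0.4405 0.3385 0.1053] [-3.141e+00 -1.000e-03  2.630e-01] w 0.0614 F [ 0.4  0.4 -0.5] -> [-0.001 -0.    -0.311] rot 0.0
blob [0.4408 0.3392] yaw 0.189 size 0.039 0.038
```

Call:
apply_moves(steps=[{"translation":[0,0,-0.04],"rotation":[0,0,-0.02]},{"translation":[0,0,-0.09],"rotation":[0,0,-0.05]},{"translation":[0,0,-0.15],"rotation":[0,0,-0.06]},{"translation":[0,0,-0.2],"rotation":[0,0,-0.06]},{"translation":[0,0,-0.25],"rotation":[0,0,-0.06]},{"translation":[0,0,-0.28],"rotation":[0,0,-0.06]},{"translation":[0,0,-0.3],"rotation":[0,0,-0.06]},{"translation":[0,0,-0.31],"rotation":[0,0,-0.06]},{"translation":[0,0,-0.31],"rotation":[0,0,-0.06]},{"translation":[0,0,-0.31],"rotation":[0,0,-0.06]}])

```text
t: 39.82
eef_pos: [0.4404, 0.3385, 0.0277]
ee_rot: [-3.141, -0.001, 0.232]
force: [0.2, 0.0, 0.4]
width: 0.0612
gripper_force: 0.0
```

Call:
apply_moves(steps=[{"translation":[0,0,0],"rotation":[0,0,0]},{"translation":[0,0,0],"rotation":[0,0,0]},{"translation":[0,0,0],"rotation":[0,0,0]},{"translation":[0,0,0],"rotation":[0,0,0]},{"translation":[0,0,0],"rotation":[0,0,0]},{"translation":[0,0,0],"rotation":[0,0,0]},{"translation":[0,0,0],"rotation":[0,0,0]},{"translation":[0,0,0],"rotation":[0,0,0]},{"translation":[0,0,0],"rotation":[0,0,0]},{"translation":[0,0,0],"rotation":[0,0,0]}], jaw=1, newtons=15)

```text
t: 40.65
eef_pos: [0.4403, 0.3384, 0.0276]
ee_rot: [-3.141, -0.0, 0.232]
force: [-0.9, -0.0, 5.5]
width: 0.0402
gripper_force: 15.0
```

Call:
apply_moves(steps=[{"translation":[0,0,0.04],"rotation":[0,0,0]},{"translation":[0,0,0.09],"rotation":[0,0,0]},{"translation":[0,0,0.15],"rotation":[0,0,0]},{"translation":[0,0,0.21],"rotation":[0,0,0]},{"translation":[0,0,0.27],"rotation":[0,0,0]},{"translation":[0,0,0.33],"rotation":[0,0,0]},{"translation":[0,0,0.38],"rotation":[0,0,0]},{"translation":[0,0,0.4],"rotation":[0,0,0]},{"translation":[0,0,0.4],"rotation":[0,0,0]},{"translation":[0,0,0.4],"rotation":[0,0,0]}])

```text
t: 41.48
eef_pos: [0.44, 0.3381, 0.1271]
ee_rot: [-3.141, 0.0, 0.231]
force: [0.2, 0.2, -0.5]
width: 0.04
gripper_force: 15.0
```

Run:
```python
from h import *
go(*press(-.0985,0),PW)
```

```text
t 41.5 [0.44   0.3381 0.1271] [-3.141  0.     0.231] w 0.04 F [ 0.2  0.2 -0.5] -> [ 0.07  -1.254  0.   ] rot -0.577
```

Call:
apply_moves(steps=[{"translation":[0,-0.05,0],"rotation":[0,0,-0.02]},{"translation":[0.01,-0.11,0],"rotation":[0,0,-0.05]},{"translation":[0.01,-0.18,0],"rotation":[0,0,-0.08]},{"translation":[0.01,-0.25,0],"rotation":[0,0,-0.11]},{"translation":[0.02,-0.32,0],"rotation":[0,0,-0.14]},{"translation":[0.02,-0.38,0],"rotation":[0,0,-0.17]},{"translation":[0.02,-0.44,0],"rotation":[0,0,-0.2]},{"translation":[0.03,-0.5,0],"rotation":[0,0,-0.23]},{"translation":[0.03,-0.56,0],"rotation":[0,0,-0.26]},{"translation":[0.035,-0.627,0],"rotation":[0,0,-0.288]}])

```text
t: 42.32
eef_pos: [0.4488, 0.18, 0.1273]
ee_rot: [-3.141, -0.0, 0.079]
force: [-0.1, -0.8, -1.2]
width: 0.0403
gripper_force: 15.0
```

Call:
apply_moves(steps=[{"translation":[0,-0.06,0],"rotation":[0,0,-0.03]},{"translation":[0.01,-0.13,0],"rotation":[0,0,-0.06]},{"translation":[0.01,-0.2,0],"rotation":[0,0,-0.1]},{"translation":[0.01,-0.28,0],"rotation":[0,0,-0.14]},{"translation":[0.02,-0.36,0],"rotation":[0,0,-0.18]},{"translation":[0.02,-0.44,0],"rotation":[0,0,-0.21]},{"translation":[0.03,-0.51,0],"rotation":[0,0,-0.24]},{"translation":[0.035,-0.57,0],"rotation":[0,0,-0.27]},{"translation":[0.035,-0.627,0],"rotation":[0,0,-0.288]},{"translation":[0.035,-0.627,0],"rotation":[0,0,-0.288]}])

```text
t: 43.15
eef_pos: [0.4569, 0.0223, 0.1272]
ee_rot: [3.141, 0.001, -0.073]
force: [-0.4, 0.4, 0.1]
width: 0.0398
gripper_force: 15.0
```

Call:
apply_moves(steps=[{"translation":[0,0,0],"rotation":[0,0,0]},{"translation":[0,0,0],"rotation":[0,0,0]},{"translation":[0,0,-0.03],"rotation":[0,0,0]},{"translation":[0,0,-0.06],"rotation":[0,0,0]},{"translation":[0,0,-0.09],"rotation":[0,0,0]},{"translation":[0,0,-0.11],"rotation":[0,0,0]},{"translation":[0,0,-0.12],"rotation":[0,0,0]},{"translation":[0,0,-0.12],"rotation":[0,0,0]},{"translation":[0,0,-0.12],"rotation":[0,0,0]},{"translation":[0,0,-0.12],"rotation":[0,0,0]}])

```text
t: 43.98
eef_pos: [0.4579, 0.0249, 0.0975]
ee_rot: [-3.142, -0.0, -0.07]
force: [0.4, 0.2, -0.7]
width: 0.0401
gripper_force: 15.0
```

Run:
```python
from h import *
go(*press(-.0985,0),PW,.0403)
```

```text
t 44.0 [0.4579 0.0249 0.0975] [-3.142 -0.    -0.07 ] w 0.0401 F [ 0.4  0.2 -0.7] -> [-0.002 -0.001 -0.229] rot -0.002
```

Call:
apply_moves(steps=[{"translation":[0,0,-0.04],"rotation":[0,0,0]},{"translation":[0,0,-0.08],"rotation":[0,0,0]},{"translation":[0,0,-0.12],"rotation":[0,0,0]},{"translation":[0,0,-0.16],"rotation":[0,0,0]},{"translation":[0,0,-0.19],"rotation":[0,0,0]},{"translation":[0,0,-0.21],"rotation":[0,0,0]},{"translation":[0,0,-0.225],"rotation":[0,0,0]},{"translation":[0,0,-0.23],"rotation":[0,0,0]},{"translation":[0,0,-0.23],"rotation":[0,0,0]},{"translation":[0,0,-0.23],"rotation":[0,0,0]}])

```text
t: 44.82
eef_pos: [0.458, 0.0249, 0.0401]
ee_rot: [-3.141, -0.001, -0.07]
force: [0.3, 0.1, -1.1]
width: 0.0399
gripper_force: 15.0
```

Call:
apply_moves(steps=[{"translation":[0,0,0],"rotation":[0,0,0]},{"translation":[0,0,0],"rotation":[0,0,0]},{"translation":[0,0,0],"rotation":[0,0,0]},{"translation":[0,0,0],"rotation":[0,0,0]},{"translation":[0,0,0.02],"rotation":[0,0,0]},{"translation":[0,0,0.08],"rotation":[0,0,0]},{"translation":[0,0,0.18],"rotation":[0,0,0]},{"translation":[0,0,0.3],"rotation":[0,0,0]},{"translation":[0,0,0.42],"rotation":[0,0,0]},{"translation":[0,0,0.55],"rotation":[0,0,0]}], jaw=-0.4)

```text
t: 45.65
eef_pos: [0.4571, 0.0245, 0.1788]
ee_rot: [3.141, 0.001, -0.07]
force: [0.3, -0.0, 0.2]
width: 0.0615
gripper_force: 0.0
```

Call:
apply_moves(steps=[{"translation":[0.03,0,0.05],"rotation":[0,0,0]},{"translation":[0.07,0,0.1],"rotation":[0,0,0]},{"translation":[0.11,0,0.15],"rotation":[0,0,0]},{"translation":[0.15,0,0.2],"rotation":[0,0,0]},{"translation":[0.2,0,0.2],"rotation":[0,0,0]},{"translation":[0.2,0,0.2],"rotation":[0,0,0]},{"translation":[0.2,0,0.2],"rotation":[0,0,0]},{"translation":[0.2,0,0.2],"rotation":[0,0,0]},{"translation":[0.2,0,0.2],"rotation":[0,0,0]},{"translation":[0.2,0,0.2],"rotation":[0,0,0]}], jaw=0.3)

```text
t: 46.48
eef_pos: [0.5072, 0.0247, 0.227]
ee_rot: [3.141, 0.001, -0.07]
force: [-0.5, -0.2, 0.5]
width: 0.0306
gripper_force: 0.0
```

Run:
```python
from h import *
go(*press(.1,0),PW,.11)
c=camera_model("wrist");im=grab_frame("wrist");cv2.imwrite("pics/w11.png",im)
for x in(67.5,22.5,-22.5,-67.5):print(x,proj(c,np.r_[press(-.031+x/1000,0),.06]).round(0))
```

```text
t 46.5 [0.5072 0.0247 0.227 ] [ 3.141e+00  1.000e-03 -7.000e-02] w 0.0306 F [-0.5 -0.2  0.5] -> [ 0.593 -0.056 -0.468] rot -0.002
67.5 [[325. 120.]]
22.5 [[325. 174.]]
-22.5 [[324. 224.]]
-67.5 [[324. 271.]]
```

View pics/w11.png

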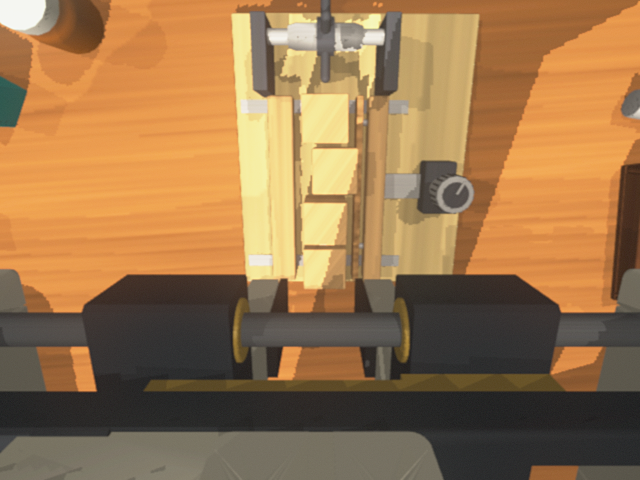

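All four blocks stand in the channel at columns 300–358 and rows 95–288. The second one was nudged against the right jaw, which is still within limits and which closing will centre. Next is the sleeve: I'll pinch the upright spoke and carry it round.

Call:
apply_moves(steps=[{"translation":[0.04,0,0],"rotation":[0,0,0]},{"translation":[0.1,-0.01,0],"rotation":[0,0,0]},{"translation":[0.18,-0.02,0],"rotation":[0,0,0]},{"translation":[0.27,-0.03,-0.04],"rotation":[0,0,0]},{"translation":[0.36,-0.03,-0.1],"rotation":[0,0,0]},{"translation":[0.44,-0.04,-0.18],"rotation":[0,0,0]},{"translation":[0.51,-0.05,-0.27],"rotation":[0,0,0]},{"translation":[0.56,-0.056,-0.36],"rotation":[0,0,0]},{"translation":[0.593,-0.056,-0.44],"rotation":[0,0,0]},{"translation":[0.593,-0.056,-0.468],"rotation":[0,0,0]}])

```text
t: 47.37
eef_pos: [0.6558, 0.0102, 0.106]
ee_rot: [3.14, 0.005, -0.071]
force: [-0.6, -0.3, -1.9]
width: 0.0302
gripper_force: 0.0
```

Call:
apply_moves(steps=[{"translation":[0,0,0],"rotation":[0,0,0]},{"translation":[0,0,0],"rotation":[0,0,0]},{"translation":[0,0,0],"rotation":[0,0,0]},{"translation":[0,0,0],"rotation":[0,0,0]},{"translation":[0,0,0],"rotation":[0,0,0]},{"translation":[0,0,0],"rotation":[0,0,0]},{"translation":[0,0,0],"rotation":[0,0,0]},{"translation":[0,0,0],"rotation":[0,0,0]},{"translation":[0,0,0],"rotation":[0,0,0]},{"translation":[0,0,0],"rotation":[0,0,0]}])

```text
t: 48.2
eef_pos: [0.6559, 0.0108, 0.1103]
ee_rot: [3.142, 0.0, -0.07]
force: [-0.7, -0.3, -0.9]
width: 0.0308
gripper_force: 0.0
```

Run:
```python
from h import *
go(*press(.1,0),PW,.076)
def arc(a,b,n=10):
    th=np.radians(np.linspace(a,b,n+1));r=.030
    d=np.c_[r*np.sin(th),0*th,r*np.cos(th)];d=d-d[0];c,s=np.cos(PW),np.sin(PW)
    print(a,b,[[round(float(v),3) for v in (x*c/.25,x*s/.25,z/.25)] for x,_,z in d[1:]])
arc(0,45);arc(-45,45)
```

```text
t 48.2 [0.6559 0.0108 0.1103] [ 3.142  0.    -0.07 ] w 0.0308 F [-0.7 -0.3 -0.9] -> [-0.002 -0.001 -0.137] rot -0.002
0 45 [[0.009, -0.001, -0.0], [0.019, -0.001, -0.001], [0.028, -0.002, -0.003], [0.037, -0.003, -0.006], [0.046, -0.003, -0.009], [0.054, -0.004, -0.013], [0.063, -0.004, -0.018], [0.07, -0.005, -0.023], [0.078, -0.006, -0.029], [0.085, -0.006, -0.035]]
-45 45 [[0.014, -0.001, 0.012], [0.03, -0.002, 0.022], [0.048, -0.003, 0.029], [0.066, -0.005, 0.034], [0.085, -0.006, 0.035], [0.103, -0.007, 0.034], [0.122, -0.009, 0.029], [0.139, -0.01, 0.022], [0.155, -0.011, 0.012], [0.169, -0.012, 0.0]]
```

Call:
apply_moves(steps=[{"translation":[0,0,-0.02],"rotation":[0,0,0]},{"translation":[0,0,-0.05],"rotation":[0,0,0]},{"translation":[0,0,-0.08],"rotation":[0,0,0]},{"translation":[0,0,-0.11],"rotation":[0,0,0]},{"translation":[0,0,-0.13],"rotation":[0,0,0]},{"translation":[0,0,-0.137],"rotation":[0,0,0]},{"translation":[0,0,-0.137],"rotation":[0,0,0]},{"translation":[0,0,-0.137],"rotation":[0,0,0]},{"translation":[0,0,-0.137],"rotation":[0,0,0]},{"translation":[0,0,-0.137],"rotation":[0,0,0]}])

```text
t: 49.03
eef_pos: [0.6563, 0.0108, 0.0765]
ee_rot: [-3.141, -0.001, -0.07]
force: [-0.4, 0.0, -0.4]
width: 0.0307
gripper_force: 0.0
```

Call:
apply_moves(steps=[{"translation":[0,0,0],"rotation":[0,0,0]},{"translation":[0,0,0],"rotation":[0,0,0]},{"translation":[0,0,0],"rotation":[0,0,0]},{"translation":[0,0,0],"rotation":[0,0,0]},{"translation":[0,0,0],"rotation":[0,0,0]},{"translation":[0,0,0],"rotation":[0,0,0]},{"translation":[0,0,0],"rotation":[0,0,0]},{"translation":[0,0,0],"rotation":[0,0,0]},{"translation":[0,0,0],"rotation":[0,0,0]},{"translation":[0,0,0],"rotation":[0,0,0]}], jaw=1, newtons=10)

```text
t: 49.87
eef_pos: [0.656, 0.0107, 0.0761]
ee_rot: [3.142, -0.0, -0.07]
force: [0.5, -0.1, 2.4]
width: 0.0075
gripper_force: 10.0
```

Call:
apply_moves(steps=[{"translation":[0.009,-0.001,0],"rotation":[0,0,0]},{"translation":[0.019,-0.001,-0.001],"rotation":[0,0,0]},{"translation":[0.028,-0.002,-0.003],"rotation":[0,0,0]},{"translation":[0.037,-0.003,-0.006],"rotation":[0,0,0]},{"translation":[0.046,-0.003,-0.009],"rotation":[0,0,0]},{"translation":[0.054,-0.004,-0.013],"rotation":[0,0,0]},{"translation":[0.063,-0.004,-0.018],"rotation":[0,0,0]},{"translation":[0.07,-0.005,-0.023],"rotation":[0,0,0]},{"translation":[0.078,-0.006,-0.029],"rotation":[0,0,0]},{"translation":[0.085,-0.006,-0.035],"rotation":[0,0,0]}])

```text
t: 50.7
eef_pos: [0.676, 0.0093, 0.0663]
ee_rot: [3.141, 0.003, -0.07]
force: [-6.3, 1.4, 0.5]
width: 0.0074
gripper_force: 10.0
```

Run:
```python
from h import *
go(*press(.1+.0212,0),PW,.0672)
im=grab_frame("side");cv2.imwrite("pics/s12.png",cv2.resize(im[200:360,240:440],(800,600)[:2] and (750,600)))
```

```text
t 50.7 [0.676  0.0093 0.0663] [ 3.141e+00  3.000e-03 -7.000e-02] w 0.0074 F [-6.3  1.4  0.5] -> [ 0.002 -0.001  0.003] rot -0.001
```

View pics/s12.png

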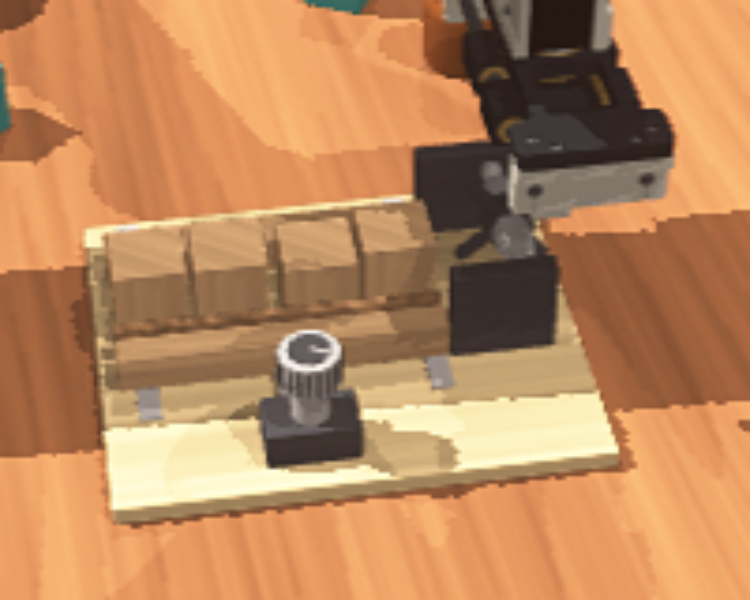

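The side view shows a spoke now pointing down-left, so the sleeve turned about 45°. All four blocks are upright. I'll do the next quarter turn.

Call:
apply_moves(steps=[{"translation":[0,0,0],"rotation":[0,0,0]},{"translation":[0,0,0],"rotation":[0,0,0]},{"translation":[0,0,0],"rotation":[0,0,0]},{"translation":[0,0,0.05],"rotation":[0,0,0]},{"translation":[0,0,0.08],"rotation":[0,0,0]},{"translation":[-0.05,0.004,0.08],"rotation":[0,0,0]},{"translation":[-0.11,0.008,0.08],"rotation":[0,0,0]},{"translation":[-0.169,0.012,0.08],"rotation":[0,0,0]},{"translation":[-0.169,0.012,0.05],"rotation":[0,0,0]},{"translation":[-0.169,0.012,0],"rotation":[0,0,0]}], jaw=0.3)

```text
t: 51.58
eef_pos: [0.6365, 0.0127, 0.0703]
ee_rot: [-3.14, -0.005, -0.069]
force: [0.0, -0.2, 0.7]
width: 0.0301
gripper_force: 0.0
```

Call:
apply_moves(steps=[{"translation":[0,0,0],"rotation":[0,0,0]},{"translation":[0,0,0],"rotation":[0,0,0]},{"translation":[0,0,0],"rotation":[0,0,0]},{"translation":[0,0,0],"rotation":[0,0,0]},{"translation":[0,0,0],"rotation":[0,0,0]},{"translation":[0,0,0],"rotation":[0,0,0]},{"translation":[0,0,0],"rotation":[0,0,0]},{"translation":[0,0,0],"rotation":[0,0,0]},{"translation":[0,0,0],"rotation":[0,0,0]},{"translation":[0,0,0],"rotation":[0,0,0]}], jaw=1, newtons=10)

```text
t: 52.42
eef_pos: [0.6353, 0.0123, 0.0677]
ee_rot: [-3.141, -0.001, -0.07]
force: [0.4, -0.6, 3.8]
width: 0.0077
gripper_force: 10.0
```

Call:
apply_moves(steps=[{"translation":[0.014,-0.001,0.012],"rotation":[0,0,0]},{"translation":[0.03,-0.002,0.022],"rotation":[0,0,0]},{"translation":[0.048,-0.003,0.029],"rotation":[0,0,0]},{"translation":[0.066,-0.005,0.034],"rotation":[0,0,0]},{"translation":[0.085,-0.006,0.035],"rotation":[0,0,0]},{"translation":[0.103,-0.007,0.034],"rotation":[0,0,0]},{"translation":[0.122,-0.009,0.029],"rotation":[0,0,0]},{"translation":[0.139,-0.01,0.022],"rotation":[0,0,0]},{"translation":[0.155,-0.011,0.012],"rotation":[0,0,0]},{"translation":[0.169,-0.012,0],"rotation":[0,0,0]}])

```text
t: 53.25
eef_pos: [0.6776, 0.0092, 0.0676]
ee_rot: [3.141, 0.0, -0.07]
force: [-5.7, 2.8, 1.4]
width: 0.0073
gripper_force: 10.0
```

Run:
```python
from h import *
go(*press(.1+.0212,0),PW,.0672)
```

```text
t 53.2 [0.6776 0.0092 0.0676] [ 3.141  0.    -0.07 ] w 0.0073 F [-5.7  2.8  1.4] -> [-0.004 -0.    -0.002] rot -0.002
```

Call:
apply_moves(steps=[{"translation":[0,0,0],"rotation":[0,0,0]},{"translation":[0,0,0],"rotation":[0,0,0]},{"translation":[0,0,0],"rotation":[0,0,0]},{"translation":[0,0,0.05],"rotation":[0,0,0]},{"translation":[0,0,0.08],"rotation":[0,0,0]},{"translation":[-0.05,0.004,0.08],"rotation":[0,0,0]},{"translation":[-0.11,0.008,0.08],"rotation":[0,0,0]},{"translation":[-0.169,0.012,0.08],"rotation":[0,0,0]},{"translation":[-0.169,0.012,0.05],"rotation":[0,0,0]},{"translation":[-0.169,0.012,0],"rotation":[0,0,0]}], jaw=0.3)

```text
t: 54.08
eef_pos: [0.6365, 0.0127, 0.0704]
ee_rot: [-3.14, -0.005, -0.069]
force: [0.7, 0.4, 0.0]
width: 0.0307
gripper_force: 0.0
```

Call:
apply_moves(steps=[{"translation":[0,0,0],"rotation":[0,0,0]},{"translation":[0,0,0],"rotation":[0,0,0]},{"translation":[0,0,0],"rotation":[0,0,0]},{"translation":[0,0,0],"rotation":[0,0,0]},{"translation":[0,0,0],"rotation":[0,0,0]},{"translation":[0,0,0],"rotation":[0,0,0]},{"translation":[0,0,0],"rotation":[0,0,0]},{"translation":[0,0,0],"rotation":[0,0,0]},{"translation":[0,0,0],"rotation":[0,0,0]},{"translation":[0,0,0],"rotation":[0,0,0]}], jaw=1, newtons=10)

```text
t: 54.92
eef_pos: [0.6353, 0.0123, 0.0677]
ee_rot: [-3.141, -0.001, -0.07]
force: [1.3, 0.1, 3.7]
width: 0.0074
gripper_force: 10.0
```

Call:
apply_moves(steps=[{"translation":[0.014,-0.001,0.012],"rotation":[0,0,0]},{"translation":[0.03,-0.002,0.022],"rotation":[0,0,0]},{"translation":[0.048,-0.003,0.029],"rotation":[0,0,0]},{"translation":[0.066,-0.005,0.034],"rotation":[0,0,0]},{"translation":[0.085,-0.006,0.035],"rotation":[0,0,0]},{"translation":[0.103,-0.007,0.034],"rotation":[0,0,0]},{"translation":[0.122,-0.009,0.029],"rotation":[0,0,0]},{"translation":[0.139,-0.01,0.022],"rotation":[0,0,0]},{"translation":[0.155,-0.011,0.012],"rotation":[0,0,0]},{"translation":[0.169,-0.012,0],"rotation":[0,0,0]}])

```text
t: 55.75
eef_pos: [0.6782, 0.0092, 0.0676]
ee_rot: [3.142, -0.001, -0.07]
force: [-3.3, 0.6, 3.8]
width: 0.0079
gripper_force: 10.0
```

Call:
apply_moves(steps=[{"translation":[0,0,0],"rotation":[0,0,0]},{"translation":[0,0,0],"rotation":[0,0,0]},{"translation":[0,0,0],"rotation":[0,0,0]},{"translation":[0,0,0.05],"rotation":[0,0,0]},{"translation":[0,0,0.08],"rotation":[0,0,0]},{"translation":[-0.05,0.004,0.08],"rotation":[0,0,0]},{"translation":[-0.11,0.008,0.08],"rotation":[0,0,0]},{"translation":[-0.169,0.012,0.08],"rotation":[0,0,0]},{"translation":[-0.169,0.012,0.05],"rotation":[0,0,0]},{"translation":[-0.169,0.012,0],"rotation":[0,0,0]}], jaw=0.3)

```text
t: 56.58
eef_pos: [0.6363, 0.0127, 0.0702]
ee_rot: [-3.14, -0.005, -0.069]
force: [1.0, 0.1, 0.1]
width: 0.0306
gripper_force: 0.0
```

Call:
apply_moves(steps=[{"translation":[0,0,0],"rotation":[0,0,0]},{"translation":[0,0,0],"rotation":[0,0,0]},{"translation":[0,0,0],"rotation":[0,0,0]},{"translation":[0,0,0],"rotation":[0,0,0]},{"translation":[0,0,0],"rotation":[0,0,0]},{"translation":[0,0,0],"rotation":[0,0,0]},{"translation":[0,0,0],"rotation":[0,0,0]},{"translation":[0,0,0],"rotation":[0,0,0]},{"translation":[0,0,0],"rotation":[0,0,0]},{"translation":[0,0,0],"rotation":[0,0,0]}], jaw=1, newtons=10)

```text
t: 57.42
eef_pos: [0.6353, 0.0123, 0.0677]
ee_rot: [-3.141, -0.001, -0.07]
force: [0.3, 0.0, 3.6]
width: 0.0072
gripper_force: 10.0
```

Call:
apply_moves(steps=[{"translation":[0.014,-0.001,0.012],"rotation":[0,0,0]},{"translation":[0.03,-0.002,0.022],"rotation":[0,0,0]},{"translation":[0.048,-0.003,0.029],"rotation":[0,0,0]},{"translation":[0.066,-0.005,0.034],"rotation":[0,0,0]},{"translation":[0.085,-0.006,0.035],"rotation":[0,0,0]},{"translation":[0.103,-0.007,0.034],"rotation":[0,0,0]},{"translation":[0.122,-0.009,0.029],"rotation":[0,0,0]},{"translation":[0.139,-0.01,0.022],"rotation":[0,0,0]},{"translation":[0.155,-0.011,0.012],"rotation":[0,0,0]},{"translation":[0.169,-0.012,0],"rotation":[0,0,0]}])

```text
t: 58.25
eef_pos: [0.6784, 0.0092, 0.0677]
ee_rot: [-3.142, -0.002, -0.07]
force: [-2.6, 1.4, 4.8]
width: 0.0077
gripper_force: 10.0
```

Run:
```python
from h import *
go(*press(.1+.0212,0),PW,.0672)
c=camera_model("wrist");im=grab_frame("side");cv2.imwrite("pics/s13.png",im)
```

```text
t 58.2 [0.6784 0.0092 0.0677] [-3.142e+00 -2.000e-03 -7.000e-02] w 0.0077 F [-2.6  1.4  4.8] -> [-0.007 -0.    -0.002] rot -0.002
```

Call:
apply_moves(steps=[{"translation":[0,0,0],"rotation":[0,0,0]},{"translation":[0,0,0],"rotation":[0,0,0]},{"translation":[0,0,0],"rotation":[0,0,0]},{"translation":[0,0,0.05],"rotation":[0,0,0]},{"translation":[0,0,0.08],"rotation":[0,0,0]},{"translation":[-0.05,0.004,0.08],"rotation":[0,0,0]},{"translation":[-0.11,0.008,0.08],"rotation":[0,0,0]},{"translation":[-0.169,0.012,0.08],"rotation":[0,0,0]},{"translation":[-0.169,0.012,0.05],"rotation":[0,0,0]},{"translation":[-0.169,0.012,0],"rotation":[0,0,0]}], jaw=0.3)

```text
t: 59.13
eef_pos: [0.6362, 0.0127, 0.0701]
ee_rot: [-3.14, -0.005, -0.069]
force: [0.3, -0.2, 0.1]
width: 0.031
gripper_force: 0.0
```

Call:
apply_moves(steps=[{"translation":[0,0,0],"rotation":[0,0,0]},{"translation":[0,0,0],"rotation":[0,0,0]},{"translation":[0,0,0],"rotation":[0,0,0]},{"translation":[0,0,0],"rotation":[0,0,0]},{"translation":[0,0,0],"rotation":[0,0,0]},{"translation":[0,0,0],"rotation":[0,0,0]},{"translation":[0,0,0],"rotation":[0,0,0]},{"translation":[0,0,0],"rotation":[0,0,0]},{"translation":[0,0,0],"rotation":[0,0,0]},{"translation":[0,0,0],"rotation":[0,0,0]}], jaw=1, newtons=12)

```text
t: 59.97
eef_pos: [0.6354, 0.0123, 0.0677]
ee_rot: [-3.141, -0.001, -0.07]
force: [0.7, 0.4, 3.2]
width: 0.0069
gripper_force: 12.0
```

Call:
apply_moves(steps=[{"translation":[0.014,-0.001,0.012],"rotation":[0,0,0]},{"translation":[0.03,-0.002,0.022],"rotation":[0,0,0]},{"translation":[0.048,-0.003,0.029],"rotation":[0,0,0]},{"translation":[0.066,-0.005,0.034],"rotation":[0,0,0]},{"translation":[0.085,-0.006,0.035],"rotation":[0,0,0]},{"translation":[0.103,-0.007,0.034],"rotation":[0,0,0]},{"translation":[0.122,-0.009,0.029],"rotation":[0,0,0]},{"translation":[0.139,-0.01,0.022],"rotation":[0,0,0]},{"translation":[0.155,-0.011,0.012],"rotation":[0,0,0]},{"translation":[0.169,-0.012,0],"rotation":[0,0,0]}])

```text
t: 60.8
eef_pos: [0.6782, 0.0092, 0.0685]
ee_rot: [3.141, -0.001, -0.07]
force: [-1.4, 1.5, 8.2]
width: 0.0068
gripper_force: 12.0
```

Call:
apply_moves(steps=[{"translation":[0,0,0],"rotation":[0,0,0]},{"translation":[0,0,0],"rotation":[0,0,0]},{"translation":[0,0,0],"rotation":[0,0,0]},{"translation":[0,0,0.05],"rotation":[0,0,0]},{"translation":[0,0,0.08],"rotation":[0,0,0]},{"translation":[-0.05,0.004,0.08],"rotation":[0,0,0]},{"translation":[-0.11,0.008,0.08],"rotation":[0,0,0]},{"translation":[-0.169,0.012,0.08],"rotation":[0,0,0]},{"translation":[-0.169,0.012,0.05],"rotation":[0,0,0]},{"translation":[-0.169,0.012,0],"rotation":[0,0,0]}], jaw=0.3)

```text
t: 61.63
eef_pos: [0.6361, 0.0127, 0.0701]
ee_rot: [-3.14, -0.005, -0.069]
force: [1.2, 0.6, -0.0]
width: 0.0306
gripper_force: 0.0
```

Call:
apply_moves(steps=[{"translation":[0,0,0],"rotation":[0,0,0]},{"translation":[0,0,0],"rotation":[0,0,0]},{"translation":[0,0,0],"rotation":[0,0,0]},{"translation":[0,0,0],"rotation":[0,0,0]},{"translation":[0,0,0],"rotation":[0,0,0]},{"translation":[0,0,0],"rotation":[0,0,0]},{"translation":[0,0,0],"rotation":[0,0,0]},{"translation":[0,0,0],"rotation":[0,0,0]},{"translation":[0,0,0],"rotation":[0,0,0]},{"translation":[0,0,0],"rotation":[0,0,0]}], jaw=1, newtons=15)

```text
t: 62.47
eef_pos: [0.6353, 0.0123, 0.0676]
ee_rot: [-3.141, -0.001, -0.07]
force: [0.8, -1.0, 2.6]
width: 0.007
gripper_force: 15.0
```

Call:
apply_moves(steps=[{"translation":[0.011,-0.001,0.01],"rotation":[0,0,0]},{"translation":[0.023,-0.002,0.018],"rotation":[0,0,0]},{"translation":[0.037,-0.003,0.025],"rotation":[0,0,0]},{"translation":[0.051,-0.004,0.03],"rotation":[0,0,0]},{"translation":[0.065,-0.005,0.034],"rotation":[0,0,0]},{"translation":[0.08,-0.006,0.035],"rotation":[0,0,0]},{"translation":[0.095,-0.007,0.035],"rotation":[0,0,0]},{"translation":[0.11,-0.008,0.032],"rotation":[0,0,0]},{"translation":[0.11,-0.008,0.032],"rotation":[0,0,0]},{"translation":[0.11,-0.008,0.032],"rotation":[0,0,0]}])

```text
t: 63.3
eef_pos: [0.6623, 0.0103, 0.0763]
ee_rot: [3.141, 0.001, -0.07]
force: [-3.9, 1.3, 9.0]
width: 0.0071
gripper_force: 15.0
```

Run:
```python
from h import *
go(*press(.1+.0062,0),PW,.075)
```

```text
t 63.3 [0.6623 0.0103 0.0763] [ 3.141e+00  1.000e-03 -7.000e-02] w 0.0071 F [-3.9  1.3  9. ] -> [-0.002 -0.001 -0.005] rot -0.002
```

Call:
apply_moves(steps=[{"translation":[0.004,0,0],"rotation":[0,0,0]},{"translation":[0.008,-0.001,0],"rotation":[0,0,0]},{"translation":[0.012,-0.001,0],"rotation":[0,0,0]},{"translation":[0.016,-0.001,0],"rotation":[0,0,0]},{"translation":[0.02,-0.001,-0.001],"rotation":[0,0,0]},{"translation":[0.024,-0.002,-0.002],"rotation":[0,0,0]},{"translation":[0.024,-0.002,-0.002],"rotation":[0,0,0]},{"translation":[0.024,-0.002,-0.002],"rotation":[0,0,0]},{"translation":[0.024,-0.002,-0.002],"rotation":[0,0,0]},{"translation":[0.024,-0.002,-0.002],"rotation":[0,0,0]}], newtons=20)

```text
t: 64.13
eef_pos: [0.6677, 0.0099, 0.0757]
ee_rot: [3.141, 0.001, -0.07]
force: [-5.4, 2.6, 8.8]
width: 0.0069
gripper_force: 20.0
```

Run:
```python
from h import *
go(*press(.1+.0062,0),PW,.075)
im=grab_frame("side");cv2.imwrite("pics/s14.png",cv2.resize(im[200:360,240:440],(750,600)))
```

```text
t 64.1 [0.6677 0.0099 0.0757] [ 3.141e+00  1.000e-03 -7.000e-02] w 0.0069 F [-5.4  2.6  8.8] -> [-0.024  0.001 -0.003] rot -0.002
```

View pics/s14.png

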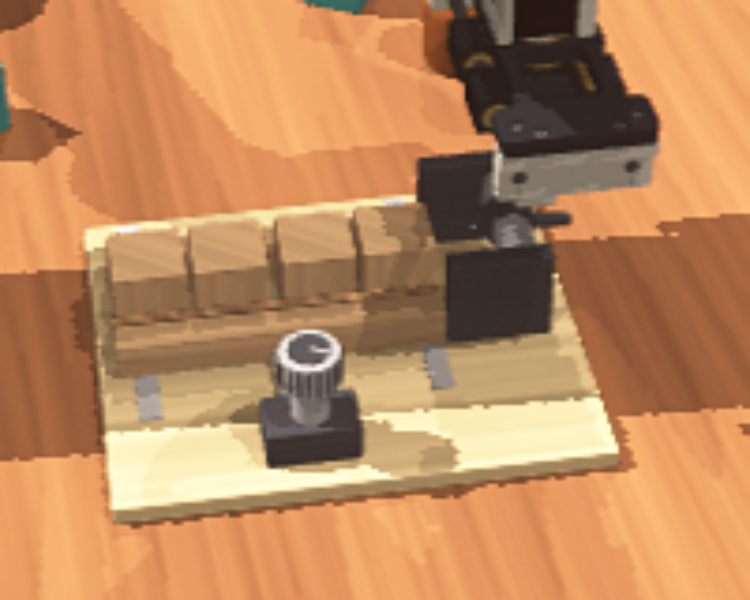

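The blocks are clamped between the jaws, and the free spoke tip shows at about (392,258) in the full image. I'll use it to check the sleeve angle.

Run:
```python
from h import *
c=camera_model("side")
a=press(.1,0)
def tip(deg,r=.036):
    t=np.radians(deg);return np.r_[press(.1+r*np.sin(t),0),.055+r*np.cos(t)]
print("collar",proj(c,np.r_[a,.055]).round(1))
for d in (60,70,75,80,85,90,95,98.4,105,115):print(d,proj(c,tip(d)).round(1))
```

```text
collar [[374.5 259.2]]
60 [[389.9 250.7]]
70 [[391.  252.8]]
75 [[391.4 253.9]]
80 [[391.6 255. ]]
85 [[391.8 256.2]]
90 [[391.7 257.4]]
95 [[391.6 258.5]]
98.4 [[391.4 259.4]]
105 [[390.9 260.9]]
115 [[389.7 263.2]]
```

Call:
apply_moves(steps=[{"translation":[0,0,0],"rotation":[0,0,0]},{"translation":[0,0,0],"rotation":[0,0,0]},{"translation":[0,0,0],"rotation":[0,0,0]},{"translation":[0,0,0],"rotation":[0,0,0]},{"translation":[0,0,0.05],"rotation":[0,0,0]},{"translation":[0,0,0.11],"rotation":[0,0,0]},{"translation":[0,0,0.16],"rotation":[0,0,0]},{"translation":[-0.04,0.003,0.16],"rotation":[0,0,0]},{"translation":[-0.1,0.007,0.16],"rotation":[0,0,0]},{"translation":[-0.15,0.011,0.16],"rotation":[0,0,0]}], jaw=0.3)

```text
t: 65.02
eef_pos: [0.6301, 0.0125, 0.1154]
ee_rot: [-3.141, -0.0, -0.071]
force: [-0.2, -1.4, -0.3]
width: 0.0307
gripper_force: 0.0
```

Call:
apply_moves(steps=[{"translation":[0,0,0],"rotation":[0,0,0]},{"translation":[0,0,0],"rotation":[0,0,0]},{"translation":[0,0,0],"rotation":[0,0,0]},{"translation":[0,0,0],"rotation":[0,0,0]},{"translation":[0,0,-0.04],"rotation":[0,0,0]},{"translation":[0,0,-0.08],"rotation":[0,0,0]},{"translation":[0,0,-0.12],"rotation":[0,0,0]},{"translation":[0,0,-0.145],"rotation":[0,0,0]},{"translation":[0,0,-0.145],"rotation":[0,0,0]},{"translation":[0,0,-0.145],"rotation":[0,0,0]}], jaw=1)

```text
t: 65.85
eef_pos: [0.6306, 0.0123, 0.0776]
ee_rot: [3.141, 0.002, -0.07]
force: [0.4, -1.1, 0.0]
width: 0.0006
gripper_force: 0.0
```

Call:
apply_moves(steps=[{"translation":[0.01,-0.001,0],"rotation":[0,0,0]},{"translation":[0.02,-0.001,0],"rotation":[0,0,0]},{"translation":[0.03,-0.002,0],"rotation":[0,0,0]},{"translation":[0.035,-0.003,0],"rotation":[0,0,0]},{"translation":[0.04,-0.003,0],"rotation":[0,0,0]},{"translation":[0.045,-0.003,0],"rotation":[0,0,0]},{"translation":[0.05,-0.004,0],"rotation":[0,0,0]},{"translation":[0.055,-0.004,0],"rotation":[0,0,0]},{"translation":[0.06,-0.004,0],"rotation":[0,0,0]},{"translation":[0.06,-0.004,0],"rotation":[0,0,0]}])

```text
t: 66.68
eef_pos: [0.6462, 0.0115, 0.0786]
ee_rot: [3.142, -0.0, -0.07]
force: [-0.2, 0.0, -0.4]
width: 0.0002
gripper_force: 0.0
```

Run:
```python
from h import *
s=get_state();go(*press(.1-.007,0),PW,.079)
```

```text
t 66.7 [0.6462 0.0115 0.0786] [ 3.142 -0.    -0.07 ] w 0.0002 F [-0.2  0.  -0.4] -> [ 0.009 -0.002  0.002] rot -0.002
```

Call:
apply_moves(steps=[{"translation":[0.003,0,0],"rotation":[0,0,0]},{"translation":[0.006,0,0],"rotation":[0,0,0]},{"translation":[0.009,-0.001,0],"rotation":[0,0,0]},{"translation":[0.012,-0.001,0],"rotation":[0,0,0]},{"translation":[0.012,-0.001,0],"rotation":[0,0,0]},{"translation":[0.012,-0.001,0],"rotation":[0,0,0]},{"translation":[0.012,-0.001,0],"rotation":[0,0,0]},{"translation":[0.012,-0.001,0],"rotation":[0,0,0]},{"translation":[0.012,-0.001,0],"rotation":[0,0,0]},{"translation":[0.012,-0.001,0],"rotation":[0,0,0]}])

```text
t: 67.52
eef_pos: [0.6482, 0.0113, 0.0784]
ee_rot: [3.141, 0.001, -0.07]
force: [-3.3, 2.0, 2.4]
width: 0.0007
gripper_force: 2.7
```

Call:
apply_moves(steps=[{"translation":[0.003,0,0],"rotation":[0,0,0]},{"translation":[0.006,0,0],"rotation":[0,0,0]},{"translation":[0.008,-0.001,0],"rotation":[0,0,0]},{"translation":[0.008,-0.001,0],"rotation":[0,0,0]},{"translation":[0.008,-0.001,0],"rotation":[0,0,0]},{"translation":[0.008,-0.001,0],"rotation":[0,0,0]},{"translation":[0.008,-0.001,0],"rotation":[0,0,0]},{"translation":[0.008,-0.001,0],"rotation":[0,0,0]},{"translation":[0.008,-0.001,0],"rotation":[0,0,0]},{"translation":[0.008,-0.001,0],"rotation":[0,0,0]}])

```text
t: 68.35
eef_pos: [0.6486, 0.0112, 0.0782]
ee_rot: [3.141, 0.004, -0.07]
force: [-10.1, 3.1, 5.9]
width: 0.0007
gripper_force: 5.9
```

The sleeve is against its stop: force rose to 10 N with no motion. I'll back off and go to the thumbscrew.

Call:
apply_moves(steps=[{"translation":[-0.01,0.001,0],"rotation":[0,0,0]},{"translation":[-0.03,0.002,0],"rotation":[0,0,0]},{"translation":[-0.05,0.003,0.02],"rotation":[0,0,0]},{"translation":[-0.05,0.003,0.08],"rotation":[0,0,0]},{"translation":[-0.05,0.003,0.16],"rotation":[0,0,0]},{"translation":[-0.05,0.003,0.24],"rotation":[0,0,0]},{"translation":[-0.05,0.003,0.3],"rotation":[0,0,0]},{"translation":[-0.05,0.003,0.32],"rotation":[0,0,0]},{"translation":[-0.05,0.003,0.32],"rotation":[0,0,0]},{"translation":[-0.05,0.003,0.32],"rotation":[0,0,0]}])

```text
t: 69.18
eef_pos: [0.6383, 0.0117, 0.1584]
ee_rot: [-3.141, -0.0, -0.07]
force: [-0.4, -0.3, -0.8]
width: 0.0004
gripper_force: 0.0
```

Run:
```python
from h import *
go(*press(-.025,-.110),1.0,.11);print(press(-.025,-.11),get_state()["q"].round(3))
c=camera_model("side");im=grab_frame("side");cv2.imwrite("pics/s15.png",im)
for d in(-15,-5,0,8.4):
    t=np.radians(d);print(d,proj(c,np.r_[press(.1+.036*np.sin(t),0),.055+.036*np.cos(t)]).round(1))
```

```text
t 69.2 [0.6383 0.0117 0.1584] [-3.141 -0.    -0.07 ] w 0.0004 F [-0.4 -0.3 -0.8] -> [-0.461 -0.408 -0.193] rot 2.044
[ 0.52295955 -0.09024935] [ 0.323  0.348 -0.166 -0.    -1.056  1.177]
-15 [[370.6 246.3]]
-5 [[373.7 245.6]]
0 [[375.2 245.4]]
8.4 [[377.8 245.2]]
```

Call:
apply_moves(steps=[{"translation":[-0.03,-0.02,0],"rotation":[0,0,0]},{"translation":[-0.08,-0.07,0],"rotation":[0,0,0]},{"translation":[-0.15,-0.13,0],"rotation":[0,0,0]},{"translation":[-0.23,-0.2,0],"rotation":[0,0,0]},{"translation":[-0.31,-0.27,-0.02],"rotation":[0,0,0]},{"translation":[-0.38,-0.33,-0.06],"rotation":[0,0,0]},{"translation":[-0.43,-0.38,-0.1],"rotation":[0,0,0]},{"translation":[-0.461,-0.408,-0.15],"rotation":[0,0,0]},{"translation":[-0.461,-0.408,-0.19],"rotation":[0,0,0]},{"translation":[-0.461,-0.408,-0.193],"rotation":[0,0,0]}], jaw=-0.1)

```text
t: 70.07
eef_pos: [0.5211, -0.0909, 0.108]
ee_rot: [3.141, 0.004, -0.071]
force: [0.3, 0.4, 0.1]
width: 0.0483
gripper_force: 0.0
```

Call:
apply_moves(steps=[{"translation":[0,0,0],"rotation":[0,0,0]},{"translation":[0,0,0],"rotation":[0,0,0]},{"translation":[0,0,0],"rotation":[0,0,0]},{"translation":[0,0,0],"rotation":[0,0,0]},{"translation":[0,0,0],"rotation":[0,0,0]},{"translation":[0,0,0],"rotation":[0,0,0]},{"translation":[0,0,0],"rotation":[0,0,0]},{"translation":[0,0,0],"rotation":[0,0,0]},{"translation":[0,0,0],"rotation":[0,0,0]},{"translation":[0,0,0],"rotation":[0,0,0]}])

```text
t: 70.9
eef_pos: [0.5232, -0.0903, 0.1103]
ee_rot: [3.142, -0.0, -0.07]
force: [0.8, 0.1, 0.8]
width: 0.0483
gripper_force: 0.0
```

Run:
```python
from h import *
go(.5232,-.0900,PW,.052);print(get_state()["q"].round(3))
```

```text
t 70.9 [ 0.5232 -0.0903  0.1103] [ 3.142 -0.    -0.07 ] w 0.0483 F [0.8 0.1 0.8] -> [-0.     0.001 -0.233] rot -0.002
[ 0.199  0.232 -0.461  0.    -0.878  1.302]
```

Call:
apply_moves(steps=[{"translation":[0,0,-0.03],"rotation":[0,0,0]},{"translation":[0,0,-0.07],"rotation":[0,0,0]},{"translation":[0,0,-0.11],"rotation":[0,0,0]},{"translation":[0,0,-0.15],"rotation":[0,0,0]},{"translation":[0,0,-0.18],"rotation":[0,0,0]},{"translation":[0,0,-0.21],"rotation":[0,0,0]},{"translation":[0,0,-0.225],"rotation":[0,0,0]},{"translation":[0,0,-0.233],"rotation":[0,0,0]},{"translation":[0,0,-0.233],"rotation":[0,0,0]},{"translation":[0,0,-0.233],"rotation":[0,0,0]}])

```text
t: 71.73
eef_pos: [0.5234, -0.0902, 0.0522]
ee_rot: [3.142, -0.0, -0.07]
force: [0.4, -0.4, -0.4]
width: 0.0482
gripper_force: 0.0
```

Call:
apply_moves(steps=[{"translation":[0,0,0],"rotation":[0,0,0]},{"translation":[0,0,0],"rotation":[0,0,0]},{"translation":[0,0,0],"rotation":[0,0,0]},{"translation":[0,0,0],"rotation":[0,0,0]},{"translation":[0,0,0],"rotation":[0,0,0]},{"translation":[0,0,0],"rotation":[0,0,0]},{"translation":[0,0,0],"rotation":[0,0,0]},{"translation":[0,0,0],"rotation":[0,0,0]},{"translation":[0,0,0],"rotation":[0,0,0]},{"translation":[0,0,0],"rotation":[0,0,0]}], jaw=1, newtons=20)

```text
t: 72.57
eef_pos: [0.5235, -0.0899, 0.0523]
ee_rot: [-3.141, -0.001, -0.07]
force: [-1.3, 5.4, 4.8]
width: 0.0312
gripper_force: 20.0
```

Call:
apply_moves(steps=[{"translation":[0,0,0],"rotation":[0,0,-0.1]},{"translation":[0,0,0],"rotation":[0,0,-0.2]},{"translation":[0,0,-0.001],"rotation":[0,0,-0.3]},{"translation":[0,0,-0.001],"rotation":[0,0,-0.4]},{"translation":[0,0,-0.001],"rotation":[0,0,-0.5]},{"translation":[0,0,-0.001],"rotation":[0,0,-0.6]},{"translation":[0,0,-0.001],"rotation":[0,0,-0.7]},{"translation":[0,0,-0.002],"rotation":[0,0,-0.8]},{"translation":[0,0,-0.002],"rotation":[0,0,-0.9]},{"translation":[0,0,-0.002],"rotation":[0,0,-1.0]}])

```text
t: 73.4
eef_pos: [0.5238, -0.0893, 0.0519]
ee_rot: [-3.14, -0.0, -0.596]
force: [-0.9, 9.3, 4.9]
width: 0.0316
gripper_force: 20.0
```

Run:
```python
from h import *
go(.5232,-.0900,PW,.052);s=get_state();print(s["q"].round(3),s["moment"].round(3))
```

```text
t 73.4 [ 0.5238 -0.0893  0.0519] [-3.14  -0.    -0.596] w 0.0316 F [-0.9  9.3  4.9] -> [-0.002 -0.003  0.   ] rot 1.003
[ 0.2    0.308 -0.522 -0.001 -0.74   0.776] [3.505 0.535 0.109]
```

Call:
apply_moves(steps=[{"translation":[0,0.001,0],"rotation":[0,0,-0.1]},{"translation":[0,0.002,0],"rotation":[0,0,-0.2]},{"translation":[0,0.003,-0.001],"rotation":[0,0,-0.3]},{"translation":[0,0.003,-0.001],"rotation":[0,0,-0.4]},{"translation":[0,0.003,-0.001],"rotation":[0,0,-0.5]},{"translation":[0,0.003,-0.001],"rotation":[0,0,-0.6]},{"translation":[0,0.003,-0.001],"rotation":[0,0,-0.7]},{"translation":[0,0.003,-0.002],"rotation":[0,0,-0.8]},{"translation":[0,0.003,-0.002],"rotation":[0,0,-0.9]},{"translation":[0,0.003,-0.002],"rotation":[0,0,-1.0]}])

```text
t: 74.23
eef_pos: [0.5243, -0.0888, 0.0515]
ee_rot: [-3.139, -0.0, -1.119]
force: [0.3, 7.2, 4.3]
width: 0.0312
gripper_force: 20.0
```

Call:
apply_moves(steps=[{"translation":[0,0,0],"rotation":[0,0,-0.1]},{"translation":[0,0,0],"rotation":[0,0,-0.2]},{"translation":[0,0,-0.001],"rotation":[0,0,-0.3]},{"translation":[0,0,-0.001],"rotation":[0,0,-0.4]},{"translation":[0,0,-0.001],"rotation":[0,0,-0.5]},{"translation":[0,0,-0.001],"rotation":[0,0,-0.6]},{"translation":[0,0,-0.001],"rotation":[0,0,-0.7]},{"translation":[0,0,-0.002],"rotation":[0,0,-0.8]},{"translation":[0,0,-0.002],"rotation":[0,0,-0.9]},{"translation":[0,0,-0.002],"rotation":[0,0,-1.0]}])

```text
t: 75.07
eef_pos: [0.525, -0.0886, 0.0512]
ee_rot: [-3.138, 0.001, -1.643]
force: [2.5, 8.1, 2.7]
width: 0.0316
gripper_force: 20.0
```

Call:
apply_moves(steps=[{"translation":[0,0,0],"rotation":[0,0,-0.1]},{"translation":[0,0,0],"rotation":[0,0,-0.2]},{"translation":[0,0,-0.001],"rotation":[0,0,-0.3]},{"translation":[0,0,-0.001],"rotation":[0,0,-0.4]},{"translation":[0,0,-0.001],"rotation":[0,0,-0.5]},{"translation":[0,0,-0.001],"rotation":[0,0,-0.6]},{"translation":[0,0,-0.001],"rotation":[0,0,-0.7]},{"translation":[0,0,-0.002],"rotation":[0,0,-0.8]},{"translation":[0,0,-0.002],"rotation":[0,0,-0.9]},{"translation":[0,0,-0.002],"rotation":[0,0,-1.0]}])

```text
t: 75.9
eef_pos: [0.5257, -0.0888, 0.0508]
ee_rot: [-3.138, 0.003, -2.166]
force: [4.4, 5.0, 0.9]
width: 0.0312
gripper_force: 20.0
```

Call:
apply_moves(steps=[{"translation":[0,0,0],"rotation":[0,0,-0.1]},{"translation":[0,0,0],"rotation":[0,0,-0.2]},{"translation":[0,0,-0.001],"rotation":[0,0,-0.3]},{"translation":[0,0,-0.001],"rotation":[0,0,-0.4]},{"translation":[0,0,-0.001],"rotation":[0,0,-0.5]},{"translation":[0,0,-0.001],"rotation":[0,0,-0.6]},{"translation":[0,0,-0.001],"rotation":[0,0,-0.7]},{"translation":[0,0,-0.002],"rotation":[0,0,-0.8]},{"translation":[0,0,-0.002],"rotation":[0,0,-0.9]},{"translation":[0,0,-0.002],"rotation":[0,0,-1.0]}])

```text
t: 76.73
eef_pos: [0.5262, -0.0893, 0.0504]
ee_rot: [-3.139, 0.005, -2.69]
force: [6.0, 0.9, -1.1]
width: 0.0314
gripper_force: 20.0
```

Call:
apply_moves(steps=[{"translation":[0,0,0],"rotation":[0,0,-0.1]},{"translation":[0,0,0],"rotation":[0,0,-0.2]},{"translation":[0,0,-0.001],"rotation":[0,0,-0.3]},{"translation":[0,0,-0.001],"rotation":[0,0,-0.4]},{"translation":[0,0,-0.001],"rotation":[0,0,-0.5]},{"translation":[0,0,-0.001],"rotation":[0,0,-0.6]},{"translation":[0,0,-0.001],"rotation":[0,0,-0.7]},{"translation":[0,0,-0.002],"rotation":[0,0,-0.8]},{"translation":[0,0,-0.002],"rotation":[0,0,-0.9]},{"translation":[0,0,-0.002],"rotation":[0,0,-1.0]}])

```text
t: 77.57
eef_pos: [0.5263, -0.09, 0.05]
ee_rot: [-3.141, 0.005, 3.07]
force: [7.5, -2.7, -0.6]
width: 0.0317
gripper_force: 20.0
```

Run:
```python
from h import *
go(.5232,-.0900,PW,.052);s=get_state();print(s["q"].round(3),s["moment"].round(3))
```

```text
t 77.6 [ 0.5263 -0.09    0.05  ] [-3.141  0.005  3.07 ] w 0.0317 F [ 7.5 -2.7 -0.6] -> [-0.013 -0.     0.008] rot -6.0
[ 0.199  0.312 -0.523  0.003 -0.731 -1.843] [-1.19  -2.693  0.488]
```

Call:
apply_moves(steps=[{"translation":[0,0,0],"rotation":[0,0,-0.1]},{"translation":[0,0,0],"rotation":[0,0,-0.2]},{"translation":[0,0,-0.001],"rotation":[0,0,-0.3]},{"translation":[0,0,-0.001],"rotation":[0,0,-0.4]},{"translation":[0,0,-0.001],"rotation":[0,0,-0.5]},{"translation":[0,0,-0.001],"rotation":[0,0,-0.6]},{"translation":[0,0,-0.001],"rotation":[0,0,-0.7]},{"translation":[0,0,-0.002],"rotation":[0,0,-0.8]},{"translation":[0,0,-0.002],"rotation":[0,0,-0.9]},{"translation":[0,0,-0.002],"rotation":[0,0,-1.0]}])

```text
t: 78.4
eef_pos: [0.5242, -0.0895, 0.0492]
ee_rot: [3.141, 0.002, 2.547]
force: [-1.4, 5.1, 5.0]
width: 0.0311
gripper_force: 20.0
```

Call:
apply_moves(steps=[{"translation":[0,0,0],"rotation":[0,0,-0.06]},{"translation":[0,0,0],"rotation":[0,0,-0.12]},{"translation":[0,0,0],"rotation":[0,0,-0.18]},{"translation":[0,0,0],"rotation":[0,0,-0.24]},{"translation":[0,0,0],"rotation":[0,0,-0.3]},{"translation":[0,0,0],"rotation":[0,0,-0.36]},{"translation":[0,0,0],"rotation":[0,0,-0.42]},{"translation":[0,0,0],"rotation":[0,0,-0.48]},{"translation":[0,0,0],"rotation":[0,0,-0.48]},{"translation":[0,0,0],"rotation":[0,0,-0.48]}])

```text
t: 79.23
eef_pos: [0.5243, -0.0893, 0.049]
ee_rot: [3.14, 0.001, 2.298]
force: [0.7, 4.1, 4.5]
width: 0.0314
gripper_force: 20.0
```

Run:
```python
from h import *
go(.5232,-.0900,PW,.052);s=get_state();print(s["q"].round(3),s["moment"].round(3))
```

```text
t 79.2 [ 0.5243 -0.0893  0.049 ] [3.140e+00 1.000e-03 2.298e+00] w 0.0314 F [0.7 4.1 4.5] -> [-0.004 -0.003  0.012] rot -4.525
[ 0.201  0.312 -0.525  0.    -0.732 -2.615] [ 1.515 -0.834  0.319]
```

Call:
apply_moves(steps=[{"translation":[0,0,0],"rotation":[0,0,0]},{"translation":[0,0,0],"rotation":[0,0,0]},{"translation":[0,0,0],"rotation":[0,0,0]},{"translation":[0,0,0],"rotation":[0,0,0]},{"translation":[0,0,0.04],"rotation":[0,0,0]},{"translation":[0,0,0.12],"rotation":[0,0,0]},{"translation":[0,0,0.24],"rotation":[0,0,0]},{"translation":[0,0,0.36],"rotation":[0,0,0]},{"translation":[0,0,0.5],"rotation":[0,0,0]},{"translation":[0,0,0.6],"rotation":[0,0,0]}], jaw=-0.1)

```text
t: 80.07
eef_pos: [0.5235, -0.0898, 0.2022]
ee_rot: [3.14, 0.002, 2.297]
force: [0.7, 0.7, 1.6]
width: 0.0482
gripper_force: 0.0
```

Call:
apply_moves(steps=[{"translation":[0,0.08,0.05],"rotation":[0,0,0.1]},{"translation":[0,0.18,0.05],"rotation":[0,0,0.2]},{"translation":[0,0.3,0.05],"rotation":[0,0,0.3]},{"translation":[0,0.42,0.05],"rotation":[0,0,0.4]},{"translation":[0,0.54,0.05],"rotation":[0,0,0.5]},{"translation":[0,0.66,0.05],"rotation":[0,0,0.6]},{"translation":[0,0.78,0.05],"rotation":[0,0,0.7]},{"translation":[0,0.88,0.05],"rotation":[0,0,0.8]},{"translation":[0,0.96,0.05],"rotation":[0,0,0.9]},{"translation":[0,1.0,0.05],"rotation":[0,0,1.0]}])

```text
t: 80.9
eef_pos: [0.523, 0.1625, 0.2117]
ee_rot: [3.141, 0.0, 2.824]
force: [0.4, 0.2, -0.8]
width: 0.0483
gripper_force: 0.0
```

Call:
apply_moves(steps=[{"translation":[0,0.08,0],"rotation":[0,0,0]},{"translation":[0,0.18,0],"rotation":[0,0,0]},{"translation":[0,0.3,0],"rotation":[0,0,0]},{"translation":[0,0.42,0],"rotation":[0,0,0]},{"translation":[0,0.54,0],"rotation":[0,0,0]},{"translation":[0,0.66,0],"rotation":[0,0,0]},{"translation":[0,0.74,0],"rotation":[0,0,0]},{"translation":[0,0.8,0],"rotation":[0,0,0]},{"translation":[0,0.8,0],"rotation":[0,0,0]},{"translation":[0,0.8,0],"rotation":[0,0,0]}])

```text
t: 81.73
eef_pos: [0.5229, 0.3605, 0.2109]
ee_rot: [-3.141, -0.0, 2.821]
force: [0.8, -0.2, 0.2]
width: 0.0484
gripper_force: 0.0
```

Run:
```python
from h import *
go(.5,.3,0)
a=grab_frame("side");b=grab_frame("top")
o=np.zeros((600,800,3),np.uint8)
o[:350,:440]=cv2.resize(a[220:345,255:412],(440,350),interpolation=cv2.INTER_CUBIC)
o[:600,440:]=cv2.resize(b[160:300,285:369],(360,600),interpolation=cv2.INTER_CUBIC)
o[350:,:250]=cv2.resize(a[285:315,307:337],(250,250),interpolation=cv2.INTER_CUBIC)
o[350:540,250:440]=cv2.resize(b[228:250,367:389],(190,190),interpolation=cv2.INTER_CUBIC)
cv2.imwrite("pics/fin.png",o)
```

```text
t 81.7 [0.5229 0.3605 0.2109] [-3.141 -0.     2.821] w 0.0484 F [ 0.8 -0.2  0.2] -> [-0.092 -0.242  0.   ] rot -5.388
```

View pics/fin.png

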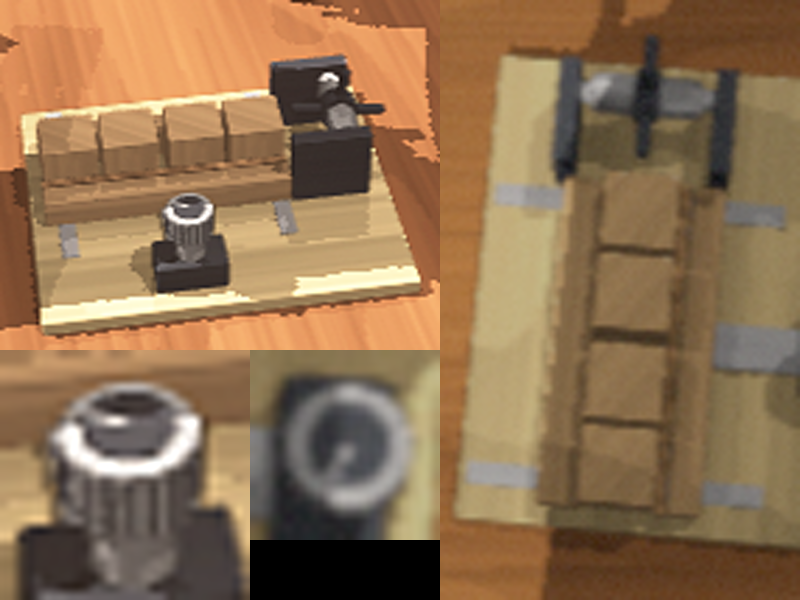

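The four blocks stand square and clamped, and a sleeve spoke is upright, just past vertical. The screw mark at crop (330,478) suggests only about 170–200° of turn, so it may have slipped. I'll re-grip harder and turn further to be sure.

Call:
apply_moves(steps=[{"translation":[0,-0.06,0],"rotation":[0,0,0.1]},{"translation":[0,-0.14,0],"rotation":[0,0,0.2]},{"translation":[0,-0.23,0],"rotation":[0,0,0.3]},{"translation":[0,-0.33,0],"rotation":[0,0,0.4]},{"translation":[0,-0.43,0],"rotation":[0,0,0.5]},{"translation":[0,-0.53,0],"rotation":[0,0,0.6]},{"translation":[0,-0.63,0],"rotation":[0,0,0.7]},{"translation":[0,-0.73,0],"rotation":[0,0,0.8]},{"translation":[0,-0.82,0],"rotation":[0,0,0.9]},{"translation":[0,-0.9,0],"rotation":[0,0,1.0]}])

```text
t: 82.67
eef_pos: [0.5227, 0.1329, 0.2116]
ee_rot: [3.141, 0.001, -2.938]
force: [-0.1, 1.0, -0.4]
width: 0.0481
gripper_force: 0.0
```

Call:
apply_moves(steps=[{"translation":[0,-0.08,0],"rotation":[0,0,0.1]},{"translation":[0,-0.17,0],"rotation":[0,0,0.2]},{"translation":[0,-0.27,0],"rotation":[0,0,0.3]},{"translation":[0,-0.37,0],"rotation":[0,0,0.4]},{"translation":[0,-0.48,0],"rotation":[0,0,0.5]},{"translation":[0,-0.59,0],"rotation":[0,0,0.6]},{"translation":[0,-0.7,0],"rotation":[0,0,0.7]},{"translation":[0,-0.8,-0.1],"rotation":[0,0,0.8]},{"translation":[0,-0.87,-0.2],"rotation":[0,0,0.9]},{"translation":[0,-0.9,-0.3],"rotation":[0,0,1.0]}])

```text
t: 83.5
eef_pos: [0.5225, -0.0925, 0.1361]
ee_rot: [-3.141, 0.002, -2.416]
force: [0.7, 0.7, -1.5]
width: 0.048
gripper_force: 0.0
```

Call:
apply_moves(steps=[{"translation":[0,0,0],"rotation":[0,0,0]},{"translation":[0,0,0],"rotation":[0,0,0]},{"translation":[0,0,0],"rotation":[0,0,0]},{"translation":[0,0,0],"rotation":[0,0,0]},{"translation":[0,0,0],"rotation":[0,0,0]},{"translation":[0,0,0],"rotation":[0,0,0]},{"translation":[0,0,0],"rotation":[0,0,0]},{"translation":[0,0,0],"rotation":[0,0,0]},{"translation":[0,0,0],"rotation":[0,0,0]},{"translation":[0,0,0],"rotation":[0,0,0]}])

```text
t: 84.33
eef_pos: [0.5232, -0.0894, 0.1361]
ee_rot: [-3.142, 0.0, -2.416]
force: [0.9, -0.0, 0.1]
width: 0.0483
gripper_force: 0.0
```

Run:
```python
from h import *
go(.5236,-.0896,0,.0495);print(get_state()["q"].round(2))
```

```text
t 84.3 [ 0.5232 -0.0894  0.1361] [-3.142  0.    -2.416] w 0.0483 F [ 0.9 -0.   0.1] -> [ 0.001 -0.001 -0.347] rot 4.614
[ 0.2   0.2  -0.43 -0.   -0.94 -1.05]
```

Call:
apply_moves(steps=[{"translation":[0.001,-0.001,-0.04],"rotation":[0,0,0]},{"translation":[0.001,-0.001,-0.1],"rotation":[0,0,0]},{"translation":[0.001,-0.001,-0.16],"rotation":[0,0,0]},{"translation":[0.001,-0.001,-0.22],"rotation":[0,0,0]},{"translation":[0.001,-0.001,-0.27],"rotation":[0,0,0]},{"translation":[0.001,-0.001,-0.31],"rotation":[0,0,0]},{"translation":[0.001,-0.001,-0.335],"rotation":[0,0,0]},{"translation":[0.001,-0.001,-0.347],"rotation":[0,0,0]},{"translation":[0.001,-0.001,-0.347],"rotation":[0,0,0]},{"translation":[0.001,-0.001,-0.347],"rotation":[0,0,0]}])

```text
t: 85.17
eef_pos: [0.5238, -0.0897, 0.0496]
ee_rot: [-3.141, 0.0, -2.416]
force: [0.4, 0.6, 0.1]
width: 0.0482
gripper_force: 0.0
```

Call:
apply_moves(steps=[{"translation":[0,0,0],"rotation":[0,0,0]},{"translation":[0,0,0],"rotation":[0,0,0]},{"translation":[0,0,0],"rotation":[0,0,0]},{"translation":[0,0,0],"rotation":[0,0,0]},{"translation":[0,0,0],"rotation":[0,0,0]},{"translation":[0,0,0],"rotation":[0,0,0]},{"translation":[0,0,0],"rotation":[0,0,0]},{"translation":[0,0,0],"rotation":[0,0,0]},{"translation":[0,0,0],"rotation":[0,0,0]},{"translation":[0,0,0],"rotation":[0,0,0]}], jaw=1, newtons=30)

```text
t: 86.0
eef_pos: [0.5244, -0.0902, 0.05]
ee_rot: [-3.14, 0.001, -2.416]
force: [2.0, -4.6, 0.4]
width: 0.0311
gripper_force: 30.0
```

Run:
```python
from h import *
print(get_state()["moment"].round(3),get_state()["joint_efforts"].round(3))
```

```text
[-1.571 -1.019 -0.044] [ 2.2590e+00 -4.5810e+01  1.9766e+01  3.5690e+00 -5.5300e-01  2.6000e-02]
```

Call:
apply_moves(steps=[{"translation":[0,0,0],"rotation":[0,0,-0.05]},{"translation":[0,0,0],"rotation":[0,0,-0.1]},{"translation":[0,0,0],"rotation":[0,0,-0.15]},{"translation":[0,0,0],"rotation":[0,0,-0.2]},{"translation":[0,0,0],"rotation":[0,0,-0.25]},{"translation":[0,0,0],"rotation":[0,0,-0.3]},{"translation":[0,0,0],"rotation":[0,0,-0.35]},{"translation":[0,0,0],"rotation":[0,0,-0.4]},{"translation":[0,0,0],"rotation":[0,0,-0.45]},{"translation":[0,0,0],"rotation":[0,0,-0.5]}])

```text
t: 86.83
eef_pos: [0.5255, -0.0896, 0.0501]
ee_rot: [-3.14, 0.003, -2.677]
force: [4.9, -2.8, -0.5]
width: 0.031
gripper_force: 30.0
```

Run:
```python
from h import *
print(get_state()["moment"].round(3),get_state()["joint_efforts"].round(3))
```

```text
[-0.522 -1.648  0.594] [ 1.1000e-02 -4.6104e+01  1.8537e+01  3.5460e+00 -1.4350e+00 -3.8000e-02]
```

Call:
apply_moves(steps=[{"translation":[0,0,0],"rotation":[0,0,-0.05]},{"translation":[0,0,0],"rotation":[0,0,-0.1]},{"translation":[0,0,0],"rotation":[0,0,-0.15]},{"translation":[0,0,0],"rotation":[0,0,-0.2]},{"translation":[0,0,0],"rotation":[0,0,-0.25]},{"translation":[0,0,-0.001],"rotation":[0,0,-0.3]},{"translation":[0,0,-0.001],"rotation":[0,0,-0.35]},{"translation":[0,0,-0.001],"rotation":[0,0,-0.4]},{"translation":[0,0,-0.001],"rotation":[0,0,-0.45]},{"translation":[0,0,-0.001],"rotation":[0,0,-0.5]}])

```text
t: 87.67
eef_pos: [0.5253, -0.0898, 0.0502]
ee_rot: [-3.14, 0.003, -2.939]
force: [4.5, -2.7, 1.3]
width: 0.0312
gripper_force: 30.0
```

Run:
```python
from h import *
print(get_state()["moment"].round(3),get_state()["joint_efforts"].round(3))
```

```text
[-0.855 -1.179  0.686] [  0.358 -44.597  18.497   3.162  -0.919  -0.105]
```

Call:
apply_moves(steps=[{"translation":[0,0,0],"rotation":[0,0,-0.05]},{"translation":[0,0,0],"rotation":[0,0,-0.1]},{"translation":[0,0,0],"rotation":[0,0,-0.15]},{"translation":[0,0,0],"rotation":[0,0,-0.2]},{"translation":[0,0,0],"rotation":[0,0,-0.25]},{"translation":[0,0,-0.001],"rotation":[0,0,-0.3]},{"translation":[0,0,-0.001],"rotation":[0,0,-0.35]},{"translation":[0,0,-0.001],"rotation":[0,0,-0.4]},{"translation":[0,0,-0.001],"rotation":[0,0,-0.45]},{"translation":[0,0,-0.001],"rotation":[0,0,-0.5]}])

```text
t: 88.5
eef_pos: [0.5252, -0.0899, 0.0501]
ee_rot: [-3.141, 0.003, 3.083]
force: [1.7, -1.3, 4.8]
width: 0.0312
gripper_force: 30.0
```

Run:
```python
from h import *
print(get_state()["moment"].round(3),get_state()["joint_efforts"].round(3))
```

```text
[-0.86  -0.784  0.814] [  0.349 -43.669  18.614   2.974  -0.509  -0.24 ]
```

Call:
apply_moves(steps=[{"translation":[0,0,0],"rotation":[0,0,-0.05]},{"translation":[0,0,0],"rotation":[0,0,-0.1]},{"translation":[0,0,0],"rotation":[0,0,-0.15]},{"translation":[0,0,0],"rotation":[0,0,-0.2]},{"translation":[0,0,0],"rotation":[0,0,-0.25]},{"translation":[0,0,0],"rotation":[0,0,-0.3]},{"translation":[0,0,0],"rotation":[0,0,-0.35]},{"translation":[0,0,0],"rotation":[0,0,-0.4]},{"translation":[0,0,0],"rotation":[0,0,-0.45]},{"translation":[0,0,0],"rotation":[0,0,-0.5]}])

```text
t: 89.33
eef_pos: [0.5248, -0.0898, 0.05]
ee_rot: [3.141, 0.003, 2.821]
force: [0.0, -1.8, 4.6]
width: 0.0312
gripper_force: 30.0
```

Run:
```python
from h import *
print(get_state()["moment"].round(3),get_state()["joint_efforts"].round(3))
```

```text
[-0.486 -0.321  0.618] [ -0.097 -43.499  18.988   3.201  -0.206  -0.303]
```

Call:
apply_moves(steps=[{"translation":[0,0,0],"rotation":[0,0,0]},{"translation":[0,0,0],"rotation":[0,0,0]},{"translation":[0,0,0],"rotation":[0,0,0]},{"translation":[0,0,0],"rotation":[0,0,0]},{"translation":[0,0,0.04],"rotation":[0,0,0]},{"translation":[0,0,0.12],"rotation":[0,0,0]},{"translation":[0,0,0.24],"rotation":[0,0,0]},{"translation":[0,0,0.36],"rotation":[0,0,0]},{"translation":[0,0,0.5],"rotation":[0,0,0]},{"translation":[0,0,0.6],"rotation":[0,0,0]}], jaw=-0.1)

```text
t: 90.17
eef_pos: [0.5239, -0.0899, 0.2026]
ee_rot: [3.141, 0.003, 2.821]
force: [1.1, 0.3, -0.9]
width: 0.0481
gripper_force: 0.0
```

Call:
apply_moves(steps=[{"translation":[0,0.08,0.05],"rotation":[0,0,0.1]},{"translation":[0,0.18,0.05],"rotation":[0,0,0.2]},{"translation":[0,0.3,0.05],"rotation":[0,0,0.3]},{"translation":[0,0.42,0.05],"rotation":[0,0,0.4]},{"translation":[0,0.54,0.05],"rotation":[0,0,0.5]},{"translation":[0,0.66,0.05],"rotation":[0,0,0.6]},{"translation":[0,0.78,0.05],"rotation":[0,0,0.7]},{"translation":[0,0.88,0.05],"rotation":[0,0,0.8]},{"translation":[0,0.96,0.05],"rotation":[0,0,0.9]},{"translation":[0,1.0,0.05],"rotation":[0,0,1.0]}])

```text
t: 91.0
eef_pos: [0.5233, 0.1624, 0.212]
ee_rot: [3.141, 0.0, -2.935]
force: [0.9, -0.5, -1.0]
width: 0.0484
gripper_force: 0.0
```

Call:
apply_moves(steps=[{"translation":[0,0.08,0],"rotation":[0,0,0]},{"translation":[0,0.18,0],"rotation":[0,0,0]},{"translation":[0,0.3,0],"rotation":[0,0,0]},{"translation":[0,0.42,0],"rotation":[0,0,0]},{"translation":[0,0.54,0],"rotation":[0,0,0]},{"translation":[0,0.66,0],"rotation":[0,0,0]},{"translation":[0,0.74,0],"rotation":[0,0,0]},{"translation":[0,0.8,0],"rotation":[0,0,0]},{"translation":[0,0.8,0],"rotation":[0,0,0]},{"translation":[0,0.8,0],"rotation":[0,0,0]}])

```text
t: 91.83
eef_pos: [0.5232, 0.3604, 0.2112]
ee_rot: [-3.141, -0.001, -2.939]
force: [0.4, -0.6, -0.2]
width: 0.0481
gripper_force: 0.0
```

Run:
```python
from h import *
go(.5,.3,0)
a=grab_frame("side");b=grab_frame("top")
t0=cv2.imread("pics/top0.png");s0=cv2.imread("pics/side0.png")
k=lambda i,y,x,n=15:cv2.resize(i[y-n:y+n,x-n:x+n],(300,300),interpolation=cv2.INTER_CUBIC)
o=np.vstack([np.hstack([k(t0,239,378),k(s0,297,322)]),np.hstack([k(b,239,378),k(a,298,322)])])
cv2.imwrite("pics/fin2.png",o);cv2.imwrite("pics/top_end.png",b)
```

```text
t 91.8 [0.5232 0.3604 0.2112] [-3.141e+00 -1.000e-03 -2.939e+00] w 0.0481 F [ 0.4 -0.6 -0.2] -> [-0.093 -0.241  0.   ] rot 5.612
```

View pics/fin2.png

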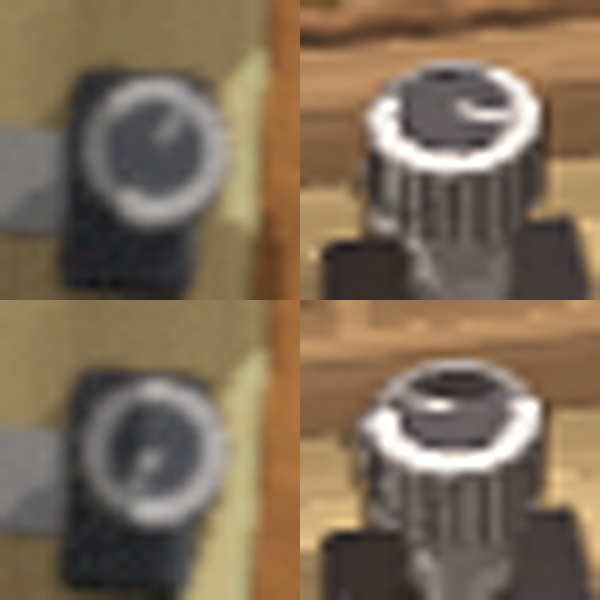

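The mark looks the same before and after the extra 60° of harder turning, which points to a hard stop. To be sure, I'll measure its angle numerically with the wrist camera overhead.

Call:
apply_moves(steps=[{"translation":[0.01,-0.06,0],"rotation":[0,0,0]},{"translation":[0.02,-0.14,0],"rotation":[0,0,0]},{"translation":[0.04,-0.23,0],"rotation":[0,0,0]},{"translation":[0.05,-0.33,0],"rotation":[0,0,0]},{"translation":[0.07,-0.43,0],"rotation":[0,0,0]},{"translation":[0.09,-0.53,0],"rotation":[0,0,0]},{"translation":[0.1,-0.63,0],"rotation":[0,0,0]},{"translation":[0.12,-0.72,0],"rotation":[0,0,0]},{"translation":[0.13,-0.8,0],"rotation":[0,0,0]},{"translation":[0.14,-0.87,0],"rotation":[0,0,0]}])

```text
t: 92.77
eef_pos: [0.558, 0.139, 0.2118]
ee_rot: [3.142, 0.0, -2.941]
force: [0.5, 0.6, -0.1]
width: 0.0481
gripper_force: 0.0
```

Call:
apply_moves(steps=[{"translation":[0.01,-0.08,0],"rotation":[0,0,0]},{"translation":[0.03,-0.17,0],"rotation":[0,0,0]},{"translation":[0.05,-0.28,0],"rotation":[0,0,0]},{"translation":[0.07,-0.4,0],"rotation":[0,0,0]},{"translation":[0.09,-0.52,0],"rotation":[0,0,0]},{"translation":[0.11,-0.64,0],"rotation":[0,0,0]},{"translation":[0.12,-0.74,0],"rotation":[0,0,0]},{"translation":[0.13,-0.82,0],"rotation":[0,0,0]},{"translation":[0.14,-0.87,0],"rotation":[0,0,0]},{"translation":[0.14,-0.87,0],"rotation":[0,0,0]}])

```text
t: 93.6
eef_pos: [0.5927, -0.0783, 0.2115]
ee_rot: [-3.141, -0.0, -2.943]
force: [0.5, 0.4, -0.2]
width: 0.0482
gripper_force: 0.0
```

```bash
cat > mark.py <<'E'
from h import *
def mark(im,c,z,n):
    # rectified 40 mm patch, 0.25 mm/px, up=+x world, right=-y
    g=np.arange(-80,80)*.00025;X,Y=np.meshgrid(g,g)
    uv=proj(c,np.c_[(.5236-Y).ravel(),(-.0896-X).ravel(),np.full(X.size,z)]).astype(np.float32).reshape(160,160,2)
    p=cv2.cvtColor(cv2.remap(im,uv,None,cv2.INTER_CUBIC),cv2.COLOR_BGR2GRAY)
    r=cv2.HoughCircles(cv2.GaussianBlur(p,(5,5),0),cv2.HOUGH_GRADIENT,1,100,param1=80,param2=15,minRadius=56,maxRadius=72)
    cx,cy=(r[0,0,:2] if r is not None else (80,80));print(n,"circle",r)
    a=np.radians(np.arange(0,360,10));rr=np.arange(14,38,2)
    m=cv2.remap(p,(cx+np.outer(np.sin(a),rr)).astype(np.float32),(cy-np.outer(np.cos(a),rr)).astype(np.float32),cv2.INTER_LINEAR).mean(1)
    print(dict(zip(range(0,360,10),m.round().astype(int).tolist())));w=np.clip(m-np.percentile(m,75),0,None)
    print("cw angle from +x",np.degrees(np.angle((w*np.exp(1j*a)).sum()))%360)
E
python3 - <<'E'
from mark import *
s=get_state();print(s["eef_pos"],s["ee_rot"])
c=camera_model("wrist");im=grab_frame("wrist");cv2.imwrite("pics/w16.png",im)
print(proj(c,[.5236,-.0896,.0752]))
mark(im,c,.0752,"end")
c1=dict(c,xyz=np.array([0.59856159,-0.00454845,0.43645869]),rotation=np.array([2.87223347,-1.14304785e-03,-1.62518649]))
mark(cv2.imread("pics/w1.png"),c1,.078,"start")
E
```

```text
[ 0.59267459 -0.07828177  0.21152734] [-3.14128515e+00 -4.36306920e-05 -2.94292051e+00]
[[324.15636344 142.29858869]]
end circle [[[81.5 79.5 61.3]]]
{0: 81, 10: 82, 20: 82, 30: 81, 40: 81, 50: 81, 60: 82, 70: 83, 80: 83, 90: 83, 100: 83, 110: 84, 120: 84, 130: 83, 140: 84, 150: 83, 160: 83, 170: 82, 180: 82, 190: 86, 200: 112, 210: 146, 220: 120, 230: 90, 240: 82, 250: 81, 260: 81, 270: 81, 280: 81, 290: 81, 300: 81, 310: 81, 320: 81, 330: 81, 340: 81, 350: 81}
cw angle from +x 210.1219261515644
start circle [[[80.5 65.5 57.1]]]
{0: 100, 10: 98, 20: 94, 30: 89, 40: 99, 50: 128, 60: 129, 70: 110, 80: 97, 90: 89, 100: 85, 110: 82, 120: 82, 130: 82, 140: 82, 150: 81, 160: 76, 170: 74, 180: 75, 190: 74, 200: 73, 210: 73, 220: 74, 230: 75, 240: 75, 250: 75, 260: 74, 270: 75, 280: 76, 290: 79, 300: 84, 310: 88, 320: 92, 330: 97, 340: 97, 350: 99}
cw angle from +x 53.80728160890408
```

The mark ends at 210° clockwise from world +x. The press yaw (4°) plus the full 206° travel also gives 210°. With the unmoved mark under about 0.3 N m, that means the screw is seated, and it simply didn't start at zero. Handing in.

```bash
python3 -c "
from station import *
print(job_done())"
```

```text
the job is handed in; nothing more can be done
None
```

I handed the job in with the gauge upright in the tray, all four blocks clamped between the jaws, the sleeve against its stop and the thumbscrew seated; the hand-in gave no verdict back, and the jar and hammer were not handled.

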